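Torque the drum nut of a sole-edge sander with a click wrench

ROBOT

A 6-joint arm with a two-finger parallel gripper is mounted at the origin on the work surface. World frame = base frame: x ahead of the robot, y to its left, z up, the work surface at z = 0. Lengths are in m, angles in degrees, forces in N, time in s.
With the tool pointing down it reaches from about 0.25 to 0.725 m from the base axis. Payload 9.7 kg.
Tool frame: the origin (TCP) lies on the centre line of the jaws, within the pads' length; the fingertips stand tip_reach ahead of it and the grasp point (between the pads) lies 2 mm behind it (tip_reach is the distance from the TCP to the fingertips, in m); z points along the fingers, y is the direction in which the jaws open and shut (so a half turn about z gives the same grasp; the last joint's range is limited). The gripper opens to 85 mm and grips with 20 to 120 N. Pads are 22 mm wide; open, the fingers measure 114 mm over their backs; the gripper's body (76 mm by 85 mm) begins 54 mm behind the grasp point. The pads swing forward as they close: fully open they stand 13 mm farther back than shut.
Start: joints at [66.119, 4.979, 10.078, 95.1, 0, 90], TCP at [0.223, 0.503, 0.227] pointing down, gripper open.
Joint ranges: [-179.16, 179.16], [-48.56, 103.87], [-65.8, 70.77], [-126.05, 130.52], [-82.76, 87.17], [-180, 180]. Speed limits (degrees/s): [127.2, 127.2, 147.25, 180, 180, 180].

INTERFACE

Orientations are given as [roll, pitch, yaw] about the fixed x, y, z axes, in that order (R = Rz(yaw) Ry(pitch) Rx(roll)).
In Python, from workcell import get_obs, camera, calibration, job_done, tip_reach gives the robot as it stands.
- The arm moves only by the tool apply_moves, never from a script. Its argument "rows" is a list of rows, each a list of 7 numbers: the shift along the world's x, y, z in mm, then the turn, a rotation vector about the world's x, y, z in degrees, then the closure, from 0 (fully open) to 1 (shut). A call has 1 to 20 rows; each row shifts and turns the commanded pose from where the row before left it; what a row does not reach is not made up. A row lasts 1/8 s, in which the tool goes at most 62.5 mm and 10.7 degrees, less where a joint would pass 70% of its speed; a pose out of reach is approached as far as the arm can. A call with a gripper value outside its range is refused whole. The fingers move at their own pace and stop on an object; "grip_force" is the grip in N (left out, the last holds). Time passes only in rows, so rows that do not move let the fingers close. It gives the time, the measured TCP pose, the force and the opening at its end, in the units of the state.
- get_obs(): the state, without advancing time (a new reading comes with each control period).
- camera(name): name is "scene" or "top" or "wrist"; returns the picture (400x640x3 uint8, red, green, blue); there is no depth.
- calibration(name): a dict with "intrinsics" (3x3 intrinsics, pixels), "T" (4x4, takes a point from camera to world coordinates); the wrist camera has in their place "mount" (4x4, takes a point from camera to tool coordinates, whose origin is the TCP and whose axes are the flange's). Camera axes: x right, y down, z forward; pixel columns grow to the right and rows downward; lengths in m; the calibration is good to about 2 mm. A picture is of the moment at which its call begins: read the wrist's pose just before it. calibration takes no time and is no camera call.
- job_done(): hands the job in, once; it reports no verdict.
The state is a dict: "time": time; "q": joint angles; "qd": joint speeds; "joint_efforts": joint torques, N m; "ee_pos": TCP position; "tcp_rot": TCP orientation; "wrist_force": force on the tool from outside, world axes, zero at the start; "torque": the same for the moment, N m; "opening": finger opening in m.
Only numpy, scipy, OpenCV 4.12 (cv2) and the standard library are available. Lean on these libraries where they do the work, as an engineer would, in place of code of your own. Each camera call takes 0.05 s, during which the arm holds its last target.

TASK

A fresh abrasive sleeve is on the drum of the bench sander, but the big hex nut on top is only hand-tight: take the click wrench from the cork mat, set it gently on the drum with its ring fully down over the nut, and pull the handle clockwise (seen from above) until the wrench's breakaway joint trips. Stop there, without driving the tripped handle on to its end stop or leaning on the drum. Then lift the wrench off, lay it flat back on the mat with the nut left tight, and leave the other things on the bench where they are.

Things in the scene. Friction and masses are not known exactly. Their poses are not given: they have to be found in the camera images.
- sander: low heavy bench machine, fixed; cream housing 240 (x) x 340 (y) x 97 mm; origin on the bench under the spindle axis, z up, control panel facing its -x. The housing reaches from 100 mm on the +y side of the spindle to 240 mm on the -y side, where a motor 100 mm across stands 175 mm from the spindle, top 171 mm high. Dust hood round the +x side of the drum, top 150 mm
- washer: steel washer 68 mm across and 6 mm thick that lies on the upright brown drum (82 mm across) under the nut; origin at the centre of its underside, its top 178 mm above the bench. The drum's spindle is braked. Only nut and stud stand higher on the machine
- nut_centre (a point): centre of the steel hex nut, 8 mm above the washer; 36 mm across flats, 16 mm high, its top 3 mm stepped in to 32.5 mm across flats as a lead-in; a stud 22 mm across stands 9 mm out of it. z up; x points square to one flat, so the flats face x and every 60 degrees from it. It tightens clockwise seen from above
- nut_corner (a point): a corner of the nut, 21 mm from its axis. Turning squeezes the drum's rubber, so the torque grows with the angle: 0.9 to 1.8 N m at the start, about 2.3 at the trip. How far it must still turn differs every time, about 0.3 to 1.0 rad, and cannot be seen. It stays where it is left
- ring_centre (a point): centre, at mid height, of the hex insert in the wrench's round head: insert 14 mm high, opening 38 mm across flats, open above and below; head 76 mm across. Fully seated on the washer this point is 1 mm below nut_centre. z up; x runs to the handle while straight and is square to a flat of the opening: it fits the nut with its x at the nut's x plus any multiple of 60 degrees (play 0.1 rad either way)
- wrench_grip (a point): centre of the wrench's black grip, 155 mm from ring_centre; grip 28 mm wide, 24 mm high, 120 mm long (105 to 225 mm from ring_centre); x along the handle away from the ring, z up. Underside of the grip is 12 mm below this point, that of the insert 11 mm. Wrench 277 mm long, 0.6 kg, centre of mass 140 mm from ring_centre
- breakaway (a joint): angle of the wrench's breakaway joint in rad: the hex insert turns in the head. 0 = straight, growing as the handle breaks away clockwise (seen from above) from the insert; 0.15 is a clear trip, the hard end stop is at 0.30. It holds until about 2.3 N m about ring_centre (15 N across the grip at wrench_grip, less if the hand also twists it), then the force falls away, to half by 0.2 rad. It springs back to 0 when the load is taken off
- mat: cork mat 300 (x) x 340 (y) x 3 mm on the bench, fixed, on which the wrench lies at the start; origin under its centre
- spare_sleeve: bystander: spare brown abrasive sleeve, a standing tube 82 mm across and 60 mm high; origin at its underside
- glue_tin: bystander: closed metal tin, 86 mm across, 95 mm high; origin at its underside
- shoe_last: bystander: wooden shoe last standing on its sole, 260 mm long (x), 108 mm high at the heel; origin at its underside

How it is judged:
By the outcome, as a careful person would: the job done as asked, in the order asked, and still so for the second after the job is handed in, with the robot touching nothing.
It also fails if it takes over 72 s, if anything falls off the work surface, if the arm or the gripper's body presses on something with over 40 N, if the wrist force passes 120 N, or if a joint passes its speed limit or range.

## Working session

There is one attempt and no reset: what is moved stays moved. The work goes in short steps, Python scripts to look and compute and a tool call to move; the robot and the scene stay as the last step left them, time stands still between calls to the robot, and variables do not carry over. Pictures are saved under pics/ and viewed, and the job is handed in when it is done.

Besides the shell and the picture viewer there is one more tool, called after "Emit:" as a command line: name --pt "numbers of a row" for each row, then --argument value for the rest. apply_moves: Moves the arm, as the interface text tells. Its arguments: {"type":"object","properties":{"rows":{"type":"array","items":{"type":"array","items":{"type":"number"}}},"grip_force":{"type":"number"}},"required":["rows"]}

```bash
ls; mkdir -p pics; python3 - <<'E'
from workcell import *
import cv2
print(get_obs()); print(tip_reach)
for n in ["scene","top","wrist"]:
    c=calibration(n); print(n,{k:(v.round(4).tolist() if hasattr(v,'round') else v) for k,v in c.items()})
    im=camera(n); cv2.imwrite(f"pics/{n}0.png",im[:,:,::-1])
E
```

```text
pics
{'time': 0.0, 'q': array([ 6.61185351e+01,  5.00831559e+00,  1.00326098e+01,  9.51002456e+01,
       -2.05943778e-03,  8.99999099e+01]), 'qd': array([ 0.08904762,  0.0982717 ,  0.03417073, -0.0672365 , -0.02179447,
        0.02996585]), 'joint_efforts': array([ 2.12947598e-03, -5.20387602e+01,  4.64807582e+01,  1.62677479e-02,
        6.14658848e-05, -1.37390481e-05]), 'ee_pos': array([0.22257131, 0.50267396, 0.22589328]), 'tcp_rot': array([-1.79924049e+02,  2.05931655e-03,  1.56118628e+02]), 'wrist_force': array([-0.22657323, -0.16936298, -0.54321468]), 'torque': array([-0.06707007,  0.03013211,  0.00810235]), 'opening': 0.08564271859561137}
0.017
scene {'intrinsics': [[366.1404, 0.0, 321.873], [0.0, 366.1404, 204.2019], [0.0, 0.0, 1.0]], 'T': [[0.5714, 0.5086, -0.6441, 1.2644], [0.8204, -0.3321, 0.4655, -0.5425], [0.0228, -0.7944, -0.607, 0.804], [0.0, 0.0, 0.0, 1.0]]}
top {'intrinsics': [[457.082, 0.0, 318.2389], [0.0, 457.082, 194.4948], [0.0, 0.0, 1.0]], 'T': [[0.0037, -0.9831, 0.1829, 0.3283], [-1.0, -0.005, -0.0062, -0.0024], [0.007, -0.1829, -0.9831, 1.2835], [0.0, 0.0, 0.0, 1.0]]}
wrist {'intrinsics': [[278.2074, 0.0, 320.7783], [0.0, 278.2074, 194.7388], [0.0, 0.0, 1.0]], 'mount': [[-0.0018, -0.9527, -0.3038, 0.0789], [1.0, -0.0016, -0.0008, -0.0007], [0.0003, -0.3038, 0.9527, -0.1474], [0.0, 0.0, 0.0, 1.0]]}
```

View pics/scene0.png

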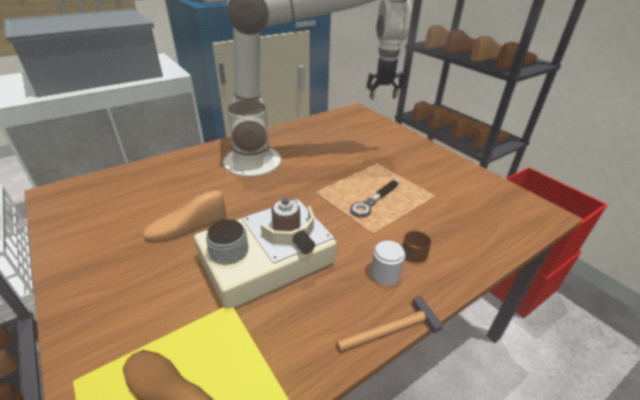

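View pics/top0.png

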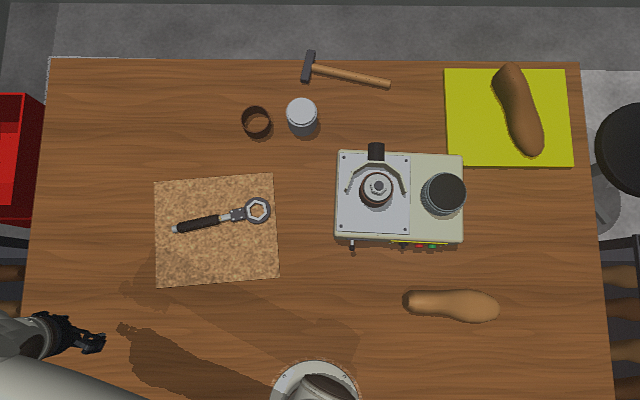

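View pics/wrist0.png

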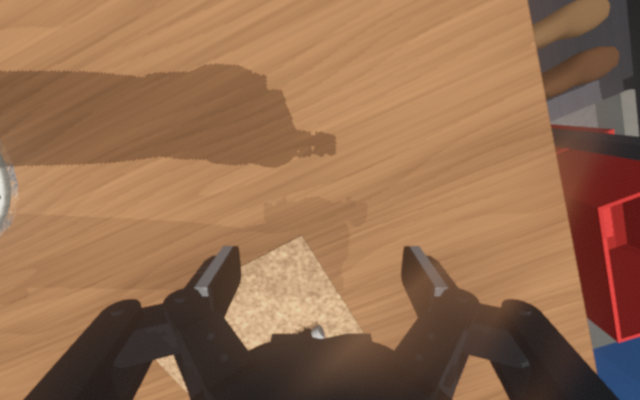

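Top view: ring near (257,210), grip near (198,224), nut near (378,187), sander's panel at the bottom (−x towards robot). I'll zoom in and measure.

```bash
cat > h.py <<'E'
import numpy as np, cv2
from workcell import *
from scipy.spatial.transform import Rotation as R
def ray(name,uv,T=None):
    c=calibration(name); K=c['intrinsics']
    if T is None: T=c['T']
    d=T[:3,:3]@np.linalg.solve(K,[uv[0],uv[1],1.]); return T[:3,3],d
def onz(name,uv,z,T=None):
    o,d=ray(name,uv,T); return o+d*(z-o[2])/d[2]
def wT(ob):
    M=np.eye(4); M[:3,:3]=R.from_euler('xyz',ob['tcp_rot'],degrees=True).as_matrix(); M[:3,3]=ob['ee_pos']
    return M@calibration('wrist')['mount']
def proj(name,p,T=None):
    c=calibration(name);K=c['intrinsics']
    if T is None:T=c['T']
    q=np.linalg.inv(T)@np.append(p,1); q=K@q[:3]; return q[:2]/q[2]
E
python3 - <<'E'
import cv2
im=cv2.imread('pics/top0.png')
a=cv2.resize(im[170:295,150:285],None,fx=5.5,fy=4.7*5.5/4.7*0.85,interpolation=cv2.INTER_CUBIC)
a=cv2.resize(im[180:260,155:285],None,fx=6,fy=6,interpolation=cv2.INTER_CUBIC);cv2.imwrite('pics/c1.png',a)
b=cv2.resize(im[140:250,330:470],None,fx=5,fy=5,interpolation=cv2.INTER_CUBIC);cv2.imwrite('pics/c2.png',b)
E
```

```text
(no output)
```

View pics/c1.png

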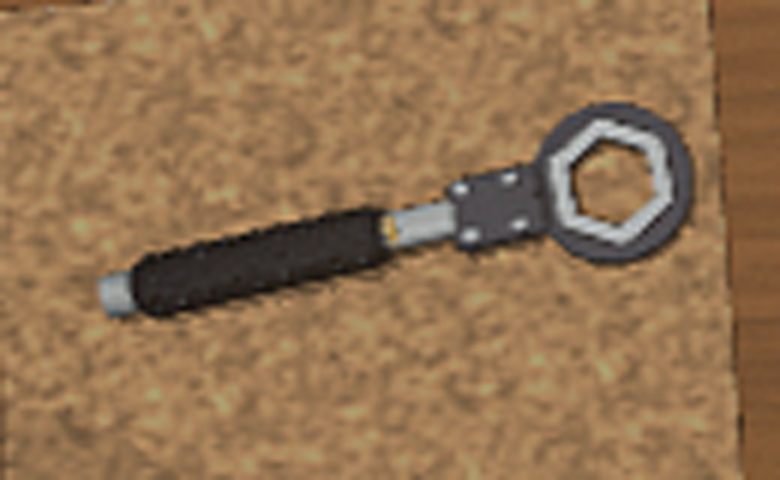

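View pics/c2.png

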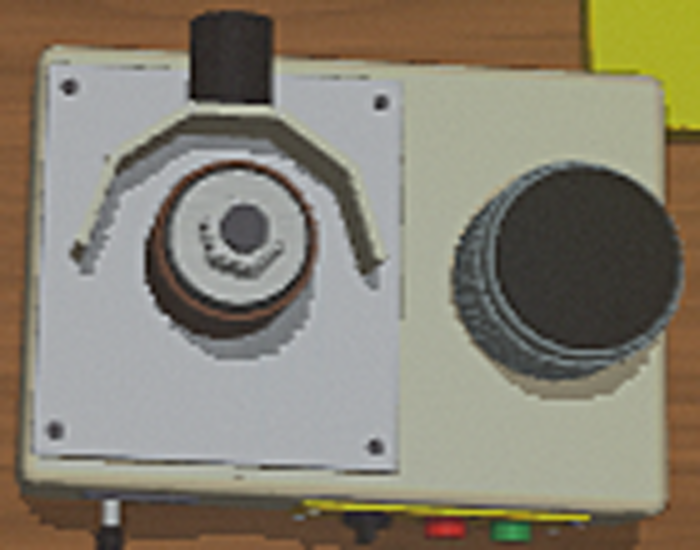

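```bash
python3 - <<'E'
from h import *
np.set_printoptions(precision=4,suppress=True)
r=onz('top',(257.8,210.5),.014); g=onz('top',(198.2,223.3),.018)
print(r,g,np.linalg.norm(r-g),np.degrees(np.arctan2(*(g-r)[1::-1])))
print('washer',onz('top',(378.,187.),.178))
for z in (.1,.06): print(onz('top',(380,187),z))
# housing corners crop2 top plate z=.097
for p in [(48,48),(665,80),(662,515),(22,485)]:
    print(onz('top',(330+p[0]/5,140+p[1]/5),.097))
for p in [(155,182),(273,173),(280,277),(156,288)]: print('mat',onz('top',p,.003))
E
```

```text
[0.518  0.1588 0.014 ] [0.4807 0.3228 0.018 ] 0.16817187133370684 102.82694604944763
washer [ 0.5536 -0.157   0.178 ]
[ 0.5695 -0.1732  0.1   ]
[ 0.5776 -0.1789  0.06  ]
[ 0.6722 -0.067   0.097 ]
[ 0.6563 -0.3988  0.097 ]
[ 0.4229 -0.3845  0.097 ]
[ 0.437  -0.0523  0.097 ]
mat [0.6005 0.4559 0.003 ]
mat [0.6287 0.1196 0.003 ]
mat [0.3348 0.094  0.003 ]
mat [0.3039 0.4328 0.003 ]
```

Emit:
apply_moves --pt "16.5 -33 3.2 0 0 -9.8 0" --pt "16.5 -33 3.2 0 0 -9.8 0" --pt "16.5 -33 3.2 0 0 -9.8 0" --pt "16.5 -33 3.2 0 0 -9.8 0" --pt "16.5 -33 3.2 0 0 -9.8 0" --pt "16.5 -33 3.2 0 0 -9.8 0" --pt "16.5 -33 3.2 0 0 -9.8 0" --pt "16.5 -33 3.2 0 0 -9.8 0" --pt "16.5 -33 3.2 0 0 -9.8 0" --pt "16.5 -33 3.2 0 0 -9.8 0" --pt "16.5 -33 3.2 0 0 -9.8 0" --pt "16.5 -33 3.2 0 0 -9.8 0" --pt "16.5 -33 3.2 0 0 -9.8 0" --pt "16.5 -33 3.2 0 0 -9.8 0" --pt "16.5 -33 3.2 0 0 -9.8 0" --pt "16.5 -33 3.2 0 0 -9.8 0" --pt "16.5 -33 3.2 0 0 -9.8 0" --pt "16.5 -33 3.2 0 0 -9.8 0" --pt "16.5 -33 3.2 0 0 -9.8 0" --pt "16.5 -33 3.2 0 0 -9.8 0"

```text
time: 2.65
ee_pos: [0.5112, -0.2656, 0.2903]
tcp_rot: [-175.0, 0.1, -29.9]
wrist_force: [1.5, 0.8, 0.0]
opening: 0.0851
```

Emit:
apply_moves --pt "0 0 0 0 0 0 0" --pt "0 0 0 0 0 0 0" --pt "0 0 0 0 0 0 0"

```text
time: 3.02
ee_pos: [0.5114, -0.2623, 0.2909]
tcp_rot: [-175.0, 0.1, -29.6]
wrist_force: [0.3, -0.3, 0.4]
opening: 0.0856
```

```bash
cat > look.py <<'E'
import sys
from h import *
n=sys.argv[1]; cam=sys.argv[2]
ob=get_obs(); im=camera(cam)[:,:,::-1]; cv2.imwrite(f'pics/{n}.png',im)
if cam=='wrist': np.savez(f'pics/{n}.npz',T=wT(ob))
print(ob['time'],ob['ee_pos'].round(4),ob['tcp_rot'].round(2),ob['q'].round(1),ob['wrist_force'].round(1),ob['opening'])
E
python3 look.py w1 wrist
```

```text
3.025 [ 0.5114 -0.2623  0.2909] [-1.7503e+02  1.0000e-01 -2.9600e+01] [-29.7  10.6  23.5 103.    5.  179.9] [ 0.3 -0.3  0.4] 0.0855580696990835
```

View pics/w1.png

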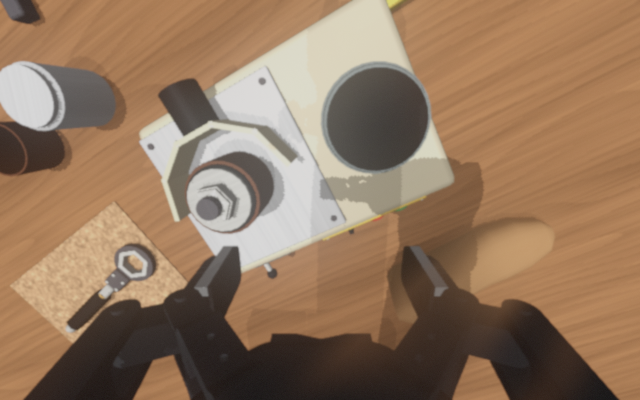

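Emit:
apply_moves --pt "0 0 0 -4.3 2.5 0 0" --pt "4.26 10.5 0 0 0 10.5 0" --pt "4.26 10.5 0 0 0 10.5 0" --pt "4.26 10.5 0 0 0 10.5 0" --pt "4.26 10.5 0 0 0 10.5 0" --pt "4.26 10.5 0 0 0 10.5 0" --pt "4.26 10.5 0 0 0 10.5 0" --pt "4.26 10.5 0 0 0 10.5 0" --pt "4.26 10.5 0 0 0 10.5 0" --pt "4.26 10.5 0 0 0 10.5 0" --pt "4.26 10.5 0 0 0 10.5 0" --pt "0 0 0 0 0 10.5 0" --pt "0 0 0 0 0 10.5 0" --pt "0 0 0 0 0 10.5 0" --pt "0 0 0 0 0 10.5 0" --pt "0 0 0 0 0 10.5 0" --pt "0 0 0 0 0 0 0" --pt "0 0 0 0 0 0 0"

```text
time: 5.32
ee_pos: [0.5482, -0.1681, 0.2909]
tcp_rot: [-179.5, 0.2, 128.7]
wrist_force: [-0.5, 0.4, -0.1]
opening: 0.0853
```

```bash
python3 look.py w2 wrist
```

```text
5.325 [ 0.5482 -0.1681  0.2909] [-1.7951e+02  1.7000e-01  1.2870e+02] [-16.8  10.6  23.6 103.1  -0.5  34.5] [-0.5  0.4 -0.1] 0.0853380295348514
```

View pics/w2.png

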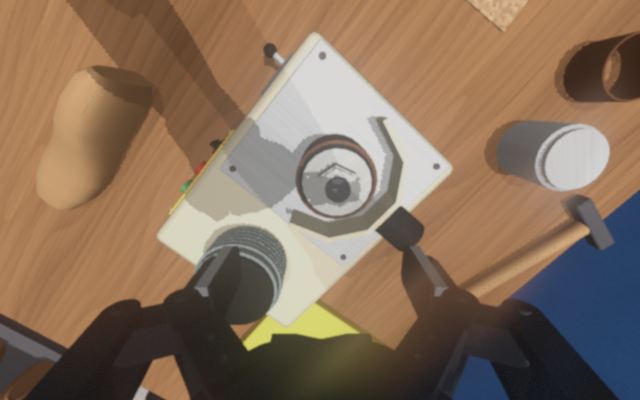

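The nut and washer show at about (337,180), under the TCP as intended. I'll swing to the working yaw for the second view.

Emit:
apply_moves --pt "1 2 0 0 0 10.4 0" --pt "1 2 0 0 0 10.4 0" --pt "1 2 0 0 0 10.4 0" --pt "1 2 0 0 0 10.4 0" --pt "1 2 0 0 0 10.4 0" --pt "0 0 0 0 0 10.4 0" --pt "0 0 0 0 0 10.4 0" --pt "0 0 0 0 0 10.4 0" --pt "0 0 0 0 0 10.4 0" --pt "0 0 0 0 0 10.4 0" --pt "0 0 0 0 0 10.4 0" --pt "0 0 0 0 0 10.4 0" --pt "0 0 0 0 0 10.4 0" --pt "0 0 0 0 0 10.4 0" --pt "0 0 0 0 0 10.4 0" --pt "0 0 0 0 0 10.4 0" --pt "0 0 0 0 0 10.4 0" --pt "0 0 0 0 0 0 0" --pt "0 0 0 0 0 0 0"

```text
time: 7.75
ee_pos: [0.5532, -0.1588, 0.2907]
tcp_rot: [-179.5, 0.2, -54.6]
wrist_force: [-0.2, -0.1, -0.2]
opening: 0.0855
```

```bash
python3 look.py w3 wrist; python3 - <<'E'
import cv2,numpy as np
a=cv2.imread('pics/w2.png')[130:230,285:390];b=cv2.imread('pics/w3.png')[130:230,260:380]
a=cv2.resize(a,None,fx=4,fy=4,interpolation=3);b=cv2.resize(b,None,fx=4,fy=4,interpolation=3)
b=b[:,:380]
cv2.imwrite('pics/c3.png',np.hstack([a[:,:420],b]))
E
```

```text
7.75 [ 0.5532 -0.1588  0.2907] [-1.795e+02  1.500e-01 -5.462e+01] [ -16.3   10.5   23.5  102.8    0.5 -141.6] [-0.2 -0.1 -0.2] 0.08547649567112191
```

View pics/w3.png

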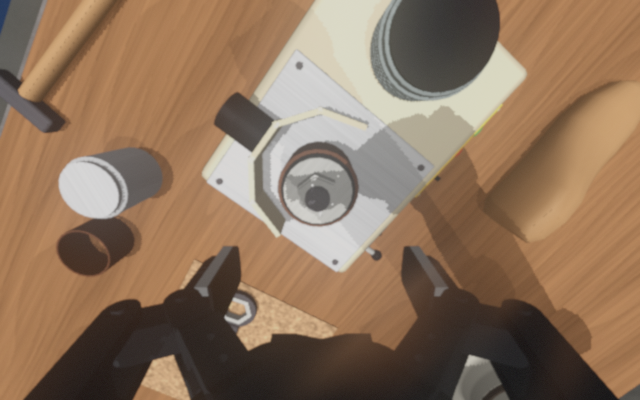

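View pics/c3.png

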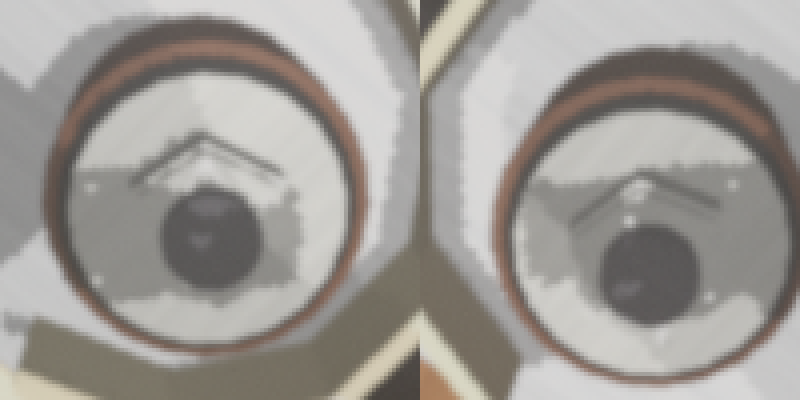

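```bash
python3 - <<'E'
from h import *
np.set_printoptions(precision=4,suppress=True)
for n,c in (('w2',(337,182)),('w3',(318,191))):
    im=cv2.imread(f'pics/{n}.png'); T=np.load(f'pics/{n}.npz')['T']
    g=cv2.cvtColor(im,cv2.COLOR_BGR2GRAY)
    # radial edges: strongest bright->dark step between r 29..44 px
    pts=[]
    gb=cv2.resize(g,None,fx=1,fy=1).astype(float)
    for a in np.arange(0,360,4):
        rr=np.arange(28,42,.25); x=c[0]+rr*np.cos(np.radians(a)); y=c[1]+rr*np.sin(np.radians(a))
        v=cv2.remap(g,x.astype(np.float32)[None],y.astype(np.float32)[None],1)[0].astype(float)
        d=v[4:]-v[:-4]; k=d.argmin()
        if d[k]<-25: pts.append((x[k+2],y[k+2]))
    p=np.array([onz('wrist',q,.178,T)[:2] for q in pts])
    for _ in range(4):
        A=np.c_[2*p,np.ones(len(p))]; s=np.linalg.lstsq(A,(p**2).sum(1),rcond=None)[0]
        r=np.sqrt(s[2]+s[0]**2+s[1]**2); e=abs(np.linalg.norm(p-s[:2],axis=1)-r); p=p[e<max(2*np.median(e),.0005)]
    print(n,'washer',s[:2],r,len(p))
    st={'w2':(337.75,189.5),'w3':(317.5,198.5)}[n]
    print(' stud',onz('wrist',st,.203,T))
    # rectified picture at z=.191, 0.1mm..: contrast
    S=400; gx,gy=np.meshgrid(np.arange(S),np.arange(S))
    cx,cy=s[:2]; W=np.stack([cx+(gy*-1+S/2)*.0002, cy-(gx-S/2)*.0002],-1)
    out=[]
    for z in (.194,):
        Ti=np.linalg.inv(T);K=calibration('wrist')['intrinsics']
        P=np.concatenate([W,np.full(W.shape[:2]+(1,),z)],-1)@Ti[:3,:3].T+Ti[:3,3]
        q=P@K.T; q=q/q[...,2:]
        o=cv2.remap(g,q[...,0].astype(np.float32),q[...,1].astype(np.float32),cv2.INTER_CUBIC)
        out.append(cv2.createCLAHE(4,(4,4)).apply(o))
    cv2.imwrite(f'pics/r_{n}.png',out[0])
a=cv2.imread('pics/r_w2.png');b=cv2.imread('pics/r_w3.png');cv2.imwrite('pics/r1.png',np.hstack([a,b]))
E
```

```text
w2 washer [ 0.5537 -0.1545] 0.03379179321305357 81
 stud [ 0.5533 -0.1538  0.203 ]
w3 washer [ 0.5542 -0.1547] 0.03377851061019976 80
 stud [ 0.5544 -0.156   0.203 ]
```

View pics/r1.png

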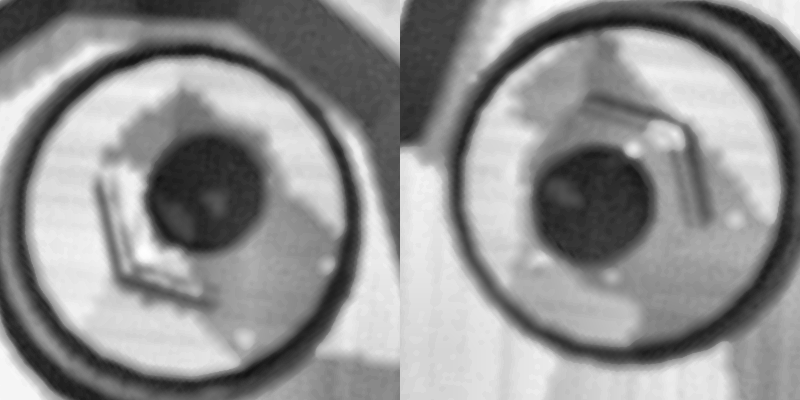

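Washer centre is (0.5540, −0.1546) from both views, radius 33.8 mm against 34 given. The nut's flats face −16.3° + 60°k, so a handle at about 103.7° fits, close to how the wrench lies. Next I look at the wrench.

Emit:
apply_moves --pt "-4 35 0 -0.3 0.4 0 0" --pt "-4 35 0 0 0 -2.5 0" --pt "-4 35 -10 0 0 -2.5 0" --pt "-4 35 -15 0 0 -2.5 0" --pt "-4 35 -15 0 0 -2.5 0" --pt "-4 35 -15 0 0 -2.5 0" --pt "-4 35 -15 0 0 -2.5 0" --pt "-4 35 -15 0 0 -2.5 0" --pt "-4 35 -15 0 0 -2.5 0" --pt "-2 34 -20 0 0 -2.4 0" --pt "0 0 0 0 0 0 0" --pt "0 0 0 0 0 0 0"

```text
time: 9.3
ee_pos: [0.5152, 0.1899, 0.1711]
tcp_rot: [-180.0, 0.1, -76.8]
wrist_force: [0.5, -0.5, -0.4]
opening: 0.0854
```

```bash
python3 look.py w4 wrist
```

```text
9.3 [0.5152 0.1899 0.1711] [-1.7998e+02  1.3000e-01 -7.6780e+01] [ 20.2   4.    2.9  88.9   0.1 -83.1] [ 0.5 -0.5 -0.4] 0.08538051266110705
```

View pics/w4.png

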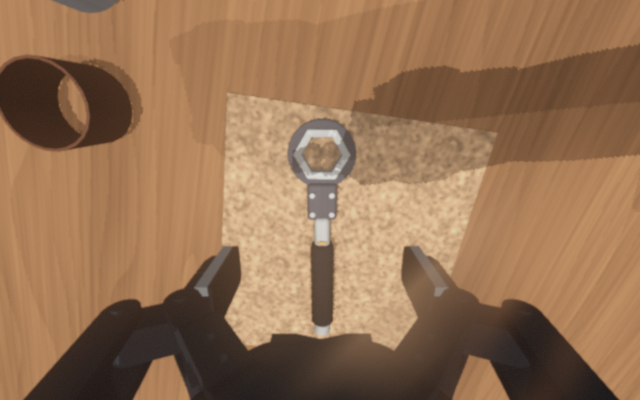

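The wrench is aligned with the tool: ring at (321,153), grip at column 322, rows 240–325. I'll rectify it to measure.

```bash
python3 - <<'E'
from h import *
np.set_printoptions(precision=4,suppress=True)
im=cv2.imread('pics/w4.png'); T=np.load('pics/w4.npz')['T']
hsv=cv2.cvtColor(im,cv2.COLOR_BGR2HSV); g=cv2.cvtColor(im,cv2.COLOR_BGR2GRAY)
# head: not cork (low saturation)
m=((hsv[...,1]<70)).astype(np.uint8); m[:, :280]=0; m[:,365:]=0; m[:112]=0; m[335:]=0
cv2.imwrite('pics/m4.png',m*255)
ring=m.copy(); ring[184:]=0
cs,h=cv2.findContours(ring,cv2.RETR_CCOMP,cv2.CHAIN_APPROX_NONE)
for c,hh in zip(cs,h[0]):
    if len(c)<40: continue
    (x,y),r=cv2.minEnclosingCircle(c); M=cv2.moments(c)
    print('contour',len(c),hh[3],(M['m10']/M['m00'],M['m01']/M['m00']),M['m00'],r)
    print(cv2.fitEllipse(c))
# grip: dark
d=(g<60).astype(np.uint8); d[:236]=0; d[330:]=0; d[:,:295]=0; d[:,350:]=0
k,l,s,ce=cv2.connectedComponentsWithStats(d)
for i in range(1,k):
    if s[i,4]>100: print(s[i],ce[i])
rows=[]
for v in range(246,320,4):
    xs=np.where(d[v])[0]; p=onz('wrist',((xs.min()+xs.max())/2,v),.015,T); rows.append((v,xs.min(),xs.max(),*p[:2]))
rows=np.array(rows); print(rows[::4])
f=cv2.fitLine(rows[:,3:].astype(np.float32),2,0,.01,.01).ravel(); print('grip line',f,np.degrees(np.arctan2(f[1],f[0])))
for uv in [(321.5,153.5)]:
  for z in (.011,.018): print('ring',onz('wrist',uv,z,T))
S=400; cx,cy=.52,.157
gx,gy=np.meshgrid(np.arange(S),np.arange(S)); W=np.stack([cx-(gy-S/2)*.00025,cy-(gx-S/2)*.00025,0*gx+.018],-1)
Ti=np.linalg.inv(T);K=calibration('wrist')['intrinsics'];P=W@Ti[:3,:3].T+Ti[:3,3];q=P@K.T;q/=q[...,2:]
cv2.imwrite('pics/r4.png',cv2.remap(im,q[...,0].astype(np.float32),q[...,1].astype(np.float32),2))
E
```

```text
contour 192 -1 (321.2961634137007, 152.25076540375048) 3484.0 34.445796966552734
((321.2939758300781, 152.22471618652344), (65.88260650634766, 67.4527816772461), 86.00309753417969)
contour 103 0 (321.33675389088415, 153.4306481956559) 974.5 19.532148361206055
((321.33123779296875, 153.4207305908203), (34.58388137817383, 36.39043426513672), 84.80824279785156)Traceback (most recent call last):
  File "<stdin>", line 22, in <module>
    return umr_minimum(a, axis, None, out, keepdims, initial, where)
ValueError: zero-size array to reduction operation minimum which has no identity
```

```bash
python3 - <<'E'
from h import *
np.set_printoptions(precision=4,suppress=True)
im=cv2.imread('pics/w4.png'); T=np.load('pics/w4.npz')['T']
g=cv2.cvtColor(im,cv2.COLOR_BGR2GRAY)
print('ring hole',onz('wrist',(321.33,153.43),.011,T),'head',onz('wrist',(321.3,152.4),.02,T))
rows=[]
for v in range(248,320,3):
    r=g[v,290:355].astype(int); xs=290+np.where(r<80)[0]
    xs=xs[abs(xs-322)<18]
    if len(xs)<5: continue
    p=onz('wrist',((xs.min()+xs.max())/2,v),.015,T); w=onz('wrist',(xs.max(),v),.015,T)-onz('wrist',(xs.min(),v),.015,T)
    rows.append((v,xs.min(),xs.max(),*p[:2],np.linalg.norm(w)))
rows=np.array(rows); print(rows[::4])
f=cv2.fitLine(rows[:,3:5].astype(np.float32),2,0,.01,.01).ravel(); print('grip line',f,np.degrees(np.arctan2(f[1],f[0])))
S=400; cx,cy=.52,.157
gx,gy=np.meshgrid(np.arange(S),np.arange(S)); W=np.stack([cx-(gy-S/2)*.00025,cy-(gx-S/2)*.00025,0*gx+.018],-1)
Ti=np.linalg.inv(T);K=calibration('wrist')['intrinsics'];P=W@Ti[:3,:3].T+Ti[:3,3];q=P@K.T;q/=q[...,2:]
cv2.imwrite('pics/r4.png',cv2.remap(im,q[...,0].astype(np.float32),q[...,1].astype(np.float32),2))
E
```

```text
ring hole [0.5197 0.1629 0.011 ] head [0.5203 0.1604 0.02  ]
[[248.     313.     331.       0.4927   0.2748   0.022 ]
 [269.     313.     331.       0.486    0.3035   0.0226]
 [281.     313.     331.       0.482    0.3206   0.0229]
 [293.     313.     331.       0.4778   0.3382   0.0233]
 [305.     313.     331.       0.4736   0.3564   0.0236]
 [317.     313.     331.       0.4692   0.3752   0.024 ]]
grip line [ 0.2285 -0.9735  0.4801  0.329 ] -76.79094
```

View pics/r4.png

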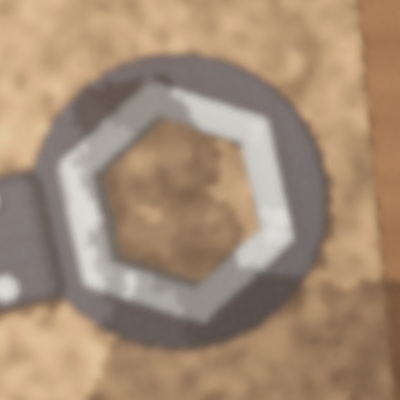

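Emit:
apply_moves --pt "-7.8 29.7 -10 0 0 0 0.5" --pt "-7.8 29.7 -30 0 0 0 0.5" --pt "-7.7 29.6 -30 0 0 0 0.5" --pt "0 0 -38 0 0 0 0.5" --pt "0 0 0 0 0 0 0.5" --pt "0 0 0 0 0 0 0.5"

```text
time: 10.1
ee_pos: [0.4929, 0.2788, 0.0647]
tcp_rot: [-179.9, 0.2, -76.8]
wrist_force: [-0.0, 0.3, 1.0]
opening: 0.043
```

```bash
python3 look.py w5 wrist; python3 -c "
import workcell;print(workcell.tip_reach)"
```

```text
10.1 [0.4929 0.2788 0.0647] [-1.7988e+02  1.7000e-01 -7.6820e+01] [ 29.4   7.   -5.7  77.2   0.1 -73.8] [-0.   0.3  1. ] 0.04296289587320203
0.017
```

View pics/w5.png

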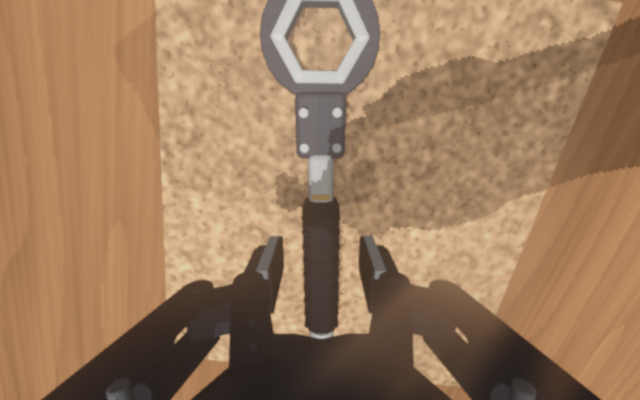

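The handle runs centred between the fingers (column 322) and the ring is at (321,36). I'll descend and grip.

Emit:
apply_moves --pt "0 0 -15 0 0 0 0.5" --pt "0 0 -12 0 0 0 0.5" --pt "0 0 -8 0 0 0 0.5" --pt "0 0 -3 0 0 0 0.5" --pt "0 0 0 0 0 0 0.5" --pt "0 0 0 0 0 0 0.5"

```text
time: 10.9
ee_pos: [0.4921, 0.2793, 0.025]
tcp_rot: [-180.0, 0.2, -76.7]
wrist_force: [-0.1, 0.5, -0.3]
opening: 0.0425
```

Emit:
apply_moves --pt "0 0 0 0 0 0 0.8" --pt "0 0 0 0 0 0 0.9" --pt "0 0 0 0 0 0 0.9" --pt "0 0 0 0 0 0 0.9" --pt "0 0 0 0 0 0 0.9" --grip_force 90

```text
time: 11.52
ee_pos: [0.4919, 0.2792, 0.0247]
tcp_rot: [-180.0, 0.1, -76.7]
wrist_force: [-1.1, -0.0, -0.7]
opening: 0.0085
```

```bash
python3 look.py w6 wrist; python3 -c "
from workcell import *;print(get_obs()['torque'])"
```

```text
11.525 [0.4919 0.2792 0.0247] [-1.800e+02  1.400e-01 -7.674e+01] [ 29.5   8.   -9.   72.9   0.1 -73.8] [-1.1 -0.  -0.7] 0.008533126812644131
[0.01821752 0.00269488 0.01705258]
```

View pics/w6.png

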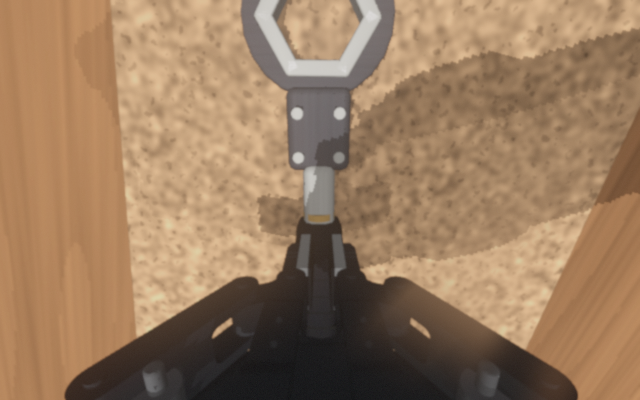

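Opening reads 8.5 mm, where a 28 mm grip should stop the fingers, so this does not look like a grasp. I'll zoom in and check another camera before lifting.

```bash
python3 look.py s6 scene; python3 - <<'E'
import cv2,numpy as np
a=cv2.imread('pics/w6.png')[190:350,240:400]; a=cv2.resize(a,None,fx=3.4,fy=3.4,interpolation=3)
a=np.clip(a.astype(float)*2.2,0,255).astype(np.uint8)
b=cv2.imread('pics/s6.png')[150:230,320:440]
print(a.shape)
cv2.imwrite('pics/c6.png',a); cv2.imwrite('pics/c6b.png',cv2.resize(b,None,fx=6,fy=6,interpolation=3))
E
```

```text
11.575 [0.4919 0.2791 0.0247] [-1.800e+02  1.400e-01 -7.674e+01] [ 29.5   8.   -9.   72.9   0.1 -73.8] [-0.5  0.5 -0.6] 0.008605313389014132
(544, 544, 3)
```

View pics/c6.png

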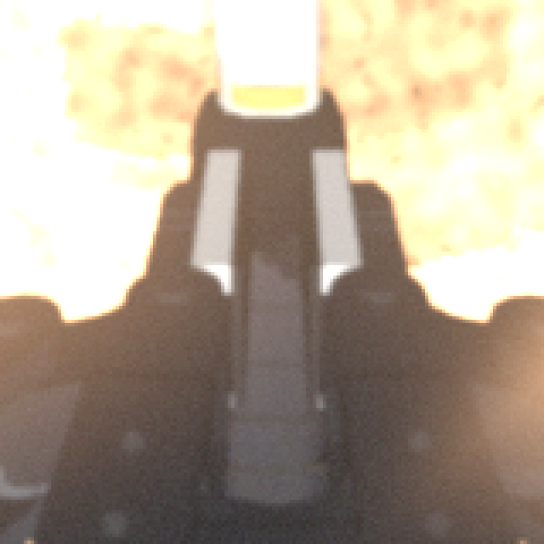

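View pics/c6b.png

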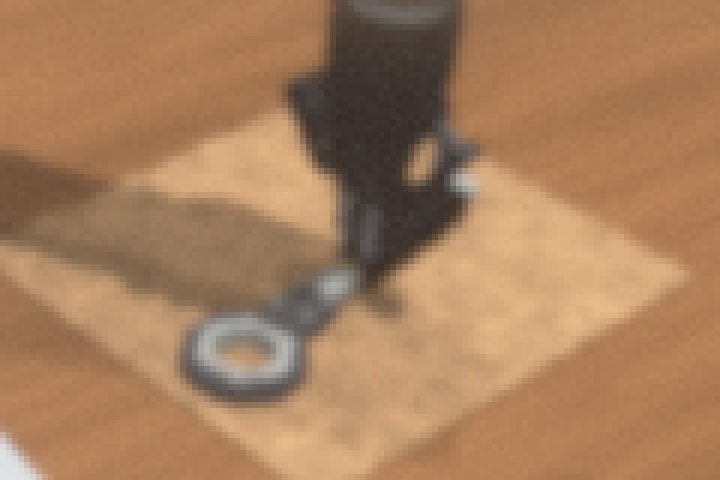

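Emit:
apply_moves --pt "0 0 3 0 0 0 0.9" --pt "0 0 3 0 0 0 0.9" --pt "0 0 0 0 0 0 0.9" --pt "0 0 0 0 0 0 0.9"

```text
time: 12.12
ee_pos: [0.4919, 0.2792, 0.0307]
tcp_rot: [-180.0, 0.1, -76.7]
wrist_force: [-0.2, 0.6, 0.6]
opening: 0.0083
```

```bash
python3 look.py w7 wrist; python3 -c "
from workcell import *;print(get_obs()['torque'])"
```

```text
12.125 [0.4919 0.2792 0.0307] [-1.7999e+02  1.5000e-01 -7.6740e+01] [ 29.5   7.8  -8.5  73.6   0.1 -73.8] [-0.2  0.6  0.6] 0.008302640360361503
[-0.00932211 -0.04600172  0.02136279]
```

View pics/w7.png

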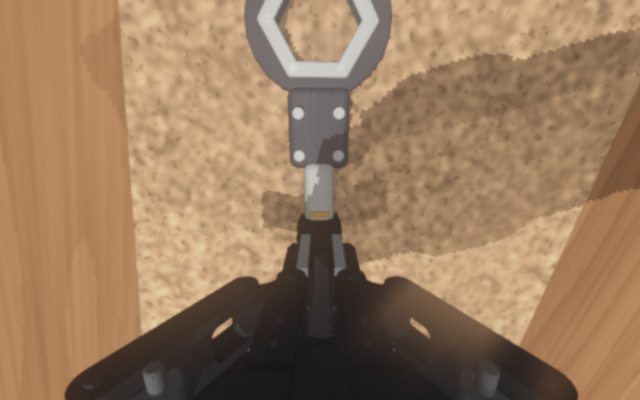

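```bash
python3 - <<'E'
from h import *
c=calibration('wrist');K=c['intrinsics'];Mi=np.linalg.inv(c['mount'])
for z in (-.02,-.01,0,.005,.017):
    for x in (.011,-.011):
        p=Mi@[x,.0043,z,1];q=K@p[:3];print(z,x,(q[:2]/q[2]).round(1))
for n in ('w4','w5','w6','w7'):
    T=np.load(f'pics/{n}.npz')['T']; print(n,T[:3,3].round(4),[proj('wrist',np.array([.5198,.162,z]),T).round(1) for z in (.004,.011,.025)])
# grip start point 105mm
    r=np.array([.5198,.162]);u=np.array([-.2285,.9735])
    print([proj('wrist',np.append(r+u*.105,z),T).round(1) for z in (.015,.027)])
E
```

```text
-0.02 0.011 [327.  243.7]
-0.02 -0.011 [326.7 280.8]
-0.01 0.011 [326.6 235. ]
-0.01 -0.011 [326.4 270.2]
0 0.011 [326.2 227.3]
0 -0.011 [326.  260.8]
0.005 0.011 [326.  223.8]
0.005 -0.011 [325.9 256.6]
0.017 0.011 [325.7 216.2]
0.017 -0.011 [325.6 247.2]
w4 [0.5319 0.1135 0.3183] [array([321.4, 151.6]), array([321.4, 152.6]), array([321.4, 154.7])]
[array([321.5, 239.9]), array([321.5, 244.6])]
w5 [0.5093 0.2022 0.2118] [array([319.5,  39.3]), array([319.4,  36.8]), array([319.3,  31.3])]
[array([319.9, 194.6]), array([319.8, 199.9])]
w6 [0.5086 0.2027 0.1718] [array([317.6,  21. ]), array([317.4,  17. ]), array([317.1,   7.8])]
[array([318.2, 214. ]), array([318. , 221.9])]
w7 [0.5086 0.2027 0.1778] [array([317.7,  24.2]), array([317.6,  20.5]), array([317.3,  12. ])]
[array([318.3, 210.4]), array([318.1, 217.8])]
```

The wrench stayed down and the load is zero. The pads closed just above the handle, so the fingertips must stand farther back than tip_reach says: no contact at TCP z 0.0247 puts the closed tips at z 0.026 or higher. I'll open, go lower in steps and watch the force.

Emit:
apply_moves --pt "0 0 0 0 0 0 0.5" --pt "0 0 0 0 0 0 0.5" --pt "0 0 0 0 0 0 0.5" --pt "0 0 -6 0 0 0 0.5" --pt "0 0 -6 0 0 0 0.5" --pt "0 0 -4 0 0 0 0.5" --pt "0 0 0 0 0 0 0.5"

```text
time: 13.05
ee_pos: [0.4916, 0.279, 0.0141]
tcp_rot: [180.0, 0.1, -76.7]
wrist_force: [-0.6, 0.3, -0.9]
opening: 0.0424
```

```bash
python3 look.py w8 wrist;python3 look.py s8 scene; python3 - <<'E'
import cv2,numpy as np
a=cv2.imread('pics/w8.png')[170:350,220:420]; a=cv2.resize(a,None,fx=3,fy=3,interpolation=3)
a=np.clip(a.astype(float)*1.8,0,255).astype(np.uint8)
b=cv2.imread('pics/s8.png')[150:230,320:440]
cv2.imwrite('pics/c8.png',a); cv2.imwrite('pics/c8b.png',cv2.resize(b,None,fx=6,fy=6,interpolation=3))
E
```

```text
13.05 [0.4916 0.279  0.0141] [ 1.7996e+02  1.3000e-01 -7.6740e+01] [ 29.5   8.4  -9.8  71.8   0.1 -73.8] [-0.6  0.3 -0.9] 0.04244394114683301
13.1 [0.4918 0.2791 0.0145] [ 1.7998e+02  1.4000e-01 -7.6740e+01] [ 29.5   8.3  -9.8  71.8   0.1 -73.8] [-0.4  0.8  0.1] 0.04273624876721182
```

View pics/c8.png

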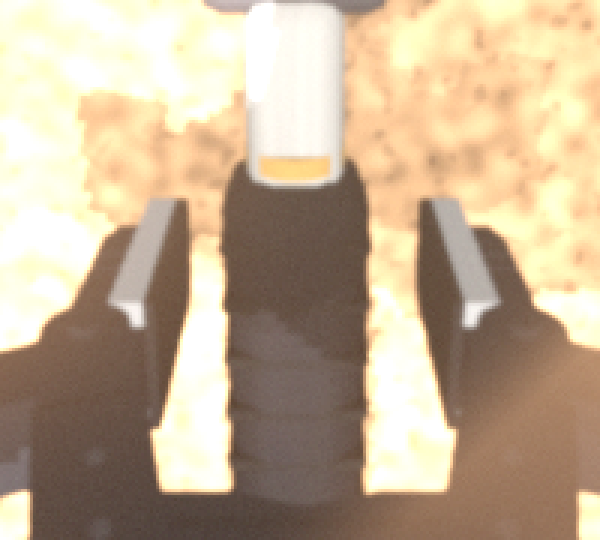

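View pics/c8b.png

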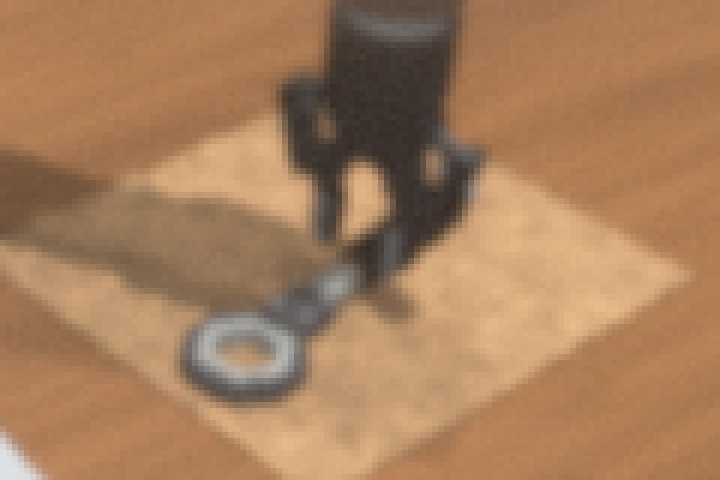

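Measured from the pads' pixel separation, the fingertips at 42 mm opening stand about 9 mm behind the TCP, so tip_reach disagrees with the pictures. Going down further with force checks.

Emit:
apply_moves --pt "0 0 -3 0 0 0 0.5" --pt "0 0 -2 0 0 0 0.5" --pt "0 0 0 0 0 0 0.5"

```text
time: 13.52
ee_pos: [0.4918, 0.2791, 0.0094]
tcp_rot: [180.0, 0.1, -76.7]
wrist_force: [0.1, 0.0, -0.2]
opening: 0.0426
```

Emit:
apply_moves --pt "0 0 -3 0 0 0 0.5" --pt "0 0 0 0 0 0 0.5"

```text
time: 13.78
ee_pos: [0.4917, 0.2791, 0.0064]
tcp_rot: [180.0, 0.1, -76.7]
wrist_force: [-0.1, 0.4, 0.1]
opening: 0.0428
```

Emit:
apply_moves --pt "0 0 0 0 0 0 0.62" --pt "0 0 0 0 0 0 0.62" --pt "0 0 0 0 0 0 0.62" --grip_force 30

```text
time: 14.15
ee_pos: [0.4919, 0.2792, 0.0067]
tcp_rot: [-180.0, 0.1, -76.7]
wrist_force: [-1.4, 0.3, 0.3]
opening: 0.0326
```

```bash
python3 look.py w9 wrist; python3 - <<'E'
import cv2,numpy as np
a=cv2.imread('pics/w9.png')[170:350,220:420]; a=cv2.resize(a,None,fx=3,fy=3,interpolation=3)
a=np.clip(a.astype(float)*1.8,0,255).astype(np.uint8)
cv2.imwrite('pics/c9.png',a)
E
```

```text
14.15 [0.4919 0.2792 0.0067] [-1.7999e+02  1.4000e-01 -7.6740e+01] [ 29.5   8.6 -10.4  71.    0.1 -73.8] [-1.4  0.3  0.3] 0.0325529397818979
```

View pics/c9.png

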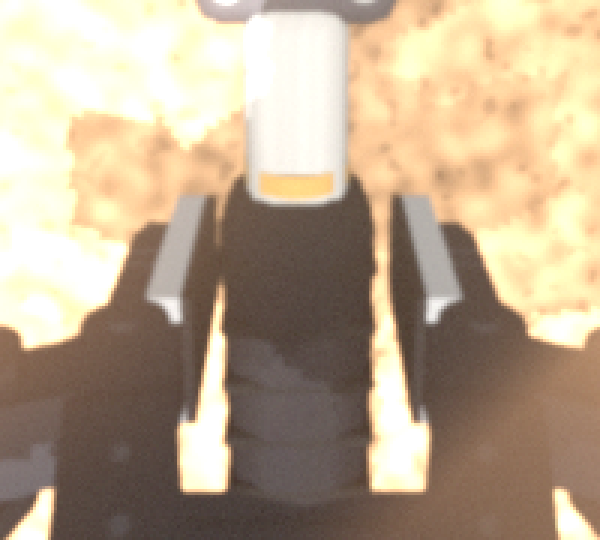

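Emit:
apply_moves --pt "0 0 -3 0 0 0 0.62" --pt "0 0 0 0 0 0 0.62"

```text
time: 14.45
ee_pos: [0.4917, 0.279, 0.0033]
tcp_rot: [180.0, 0.1, -76.7]
wrist_force: [0.8, 0.3, 0.0]
opening: 0.0327
```

Emit:
apply_moves --pt "0 0 -2 0 0 0 0.62" --pt "0 0 0 0 0 0 0.62"

```text
time: 14.7
ee_pos: [0.4917, 0.2791, 0.0014]
tcp_rot: [180.0, 0.1, -76.7]
wrist_force: [0.5, 0.2, 0.3]
opening: 0.0331
```

Emit:
apply_moves --pt "0 0 0 0 0 0 0.85" --pt "0 0 0 0 0 0 0.85" --pt "0 0 0 0 0 0 0.85" --grip_force 50

```text
time: 15.08
ee_pos: [0.4921, 0.2792, 0.0019]
tcp_rot: [-180.0, 0.1, -76.7]
wrist_force: [1.8, -0.6, 1.4]
opening: 0.0272
```

Fingers stopped at 27 mm on the grip. Raising the force and test-lifting.

Emit:
apply_moves --pt "0 0 0 0 0 0 1" --pt "0 0 0 0 0 0 1" --pt "0 0 4 0 0 0 1" --pt "0 0 8 0 0 0 1" --pt "0 0 8 0 0 0 1" --pt "0 0 0 0 0 0 1" --pt "0 0 0 0 0 0 1" --grip_force 110

```text
time: 15.95
ee_pos: [0.4918, 0.2791, 0.0215]
tcp_rot: [180.0, 0.1, -76.7]
wrist_force: [0.9, -0.3, -7.0]
opening: 0.0258
```

```bash
python3 look.py w10 wrist;python3 look.py s10 scene;  python3 - <<'E'
import cv2,numpy as np
from workcell import *
print(get_obs()['torque'])
b=cv2.imread('pics/s10.png')[150:230,320:440]
cv2.imwrite('pics/c10b.png',cv2.resize(b,None,fx=6,fy=6,interpolation=3))
E
```

```text
15.95 [0.4918 0.2791 0.0215] [ 1.7999e+02  1.4000e-01 -7.6740e+01] [ 29.5   8.1  -9.3  72.6   0.1 -73.8] [ 0.9 -0.3 -7. ] 0.02578505391679794
16.0 [0.4917 0.279  0.0214] [ 1.7998e+02  1.4000e-01 -7.6740e+01] [ 29.5   8.1  -9.3  72.6   0.1 -73.8] [ 0.1 -0.4 -5.9] 0.025630761821891966
[-0.09440818  0.01602702 -0.02607149]
```

View pics/w10.png

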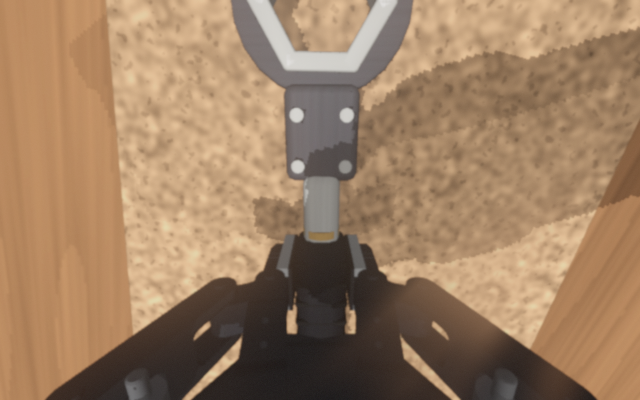

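View pics/c10b.png

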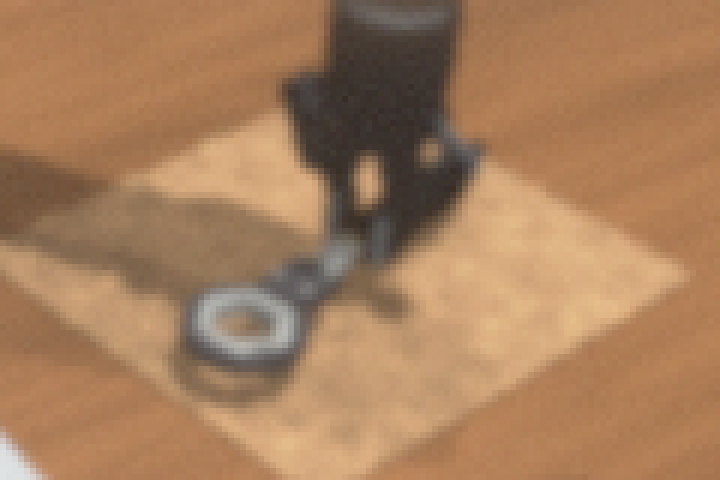

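Held: 6 N load, and the ring is lifted clear. Moving it up and to a hover over the nut (TCP target 0.5255, −0.0376, 0.225, yaw −76.3).

Emit:
apply_moves --pt "0 0 15 0 0 0 1" --pt "0 0 30 0 0 0 1" --pt "0 0 35 0 0 0 1" --pt "0 0 35 0 0 0 1" --pt "0 0 35 0 0 0 1" --pt "2 -10 30 0 0 0.4 1" --pt "3 -25 19 0 0 0 1" --pt "4 -36 4.5 0 0 0 1" --pt "4 -36 0 0 0 0 1" --pt "4 -36 0 0 0 0 1" --pt "4 -36 0 0 0 0 1" --pt "4 -36 0 0 0 0 1" --pt "4 -36 0 0 0 0 1" --pt "3 -30 0 0 0 0 1" --pt "1.7 -20 0 0 0 0 1" --pt "0 -10 0 0 0 0 1" --pt "0 -5.6 0 0 0 0 1" --pt "0 0 0 0 0 0 1" --pt "0 0 0 0 0 0 1" --pt "0 0 0 0 0 0 1"

```text
time: 18.55
ee_pos: [0.5256, -0.0369, 0.2252]
tcp_rot: [-180.0, 0.1, -76.3]
wrist_force: [0.7, 0.2, -5.0]
opening: 0.0256
```

```bash
python3 look.py w11 wrist; python3 look.py t11 top;python3 look.py s11 scene;  python3 - <<'E'
import cv2,numpy as np
b=cv2.imread('pics/s11.png')[170:270,220:370]
a=cv2.imread('pics/t11.png')[140:240,310:460]
c=np.vstack([cv2.resize(x,None,fx=4.5,fy=2.95*1.0,interpolation=3) if 0 else cv2.resize(x[:,15:130] ,None,fx=6,fy=6,interpolation=3)[:300] for x in (a[20:70],b[0:50])])
cv2.imwrite('pics/c11.png',c); print(c.shape)
E
```

```text
18.55 [ 0.5256 -0.0369  0.2252] [-1.80e+02  1.50e-01 -7.63e+01] [-4.100e+00  1.800e+00  6.600e+00  9.480e+01  1.000e-01 -1.078e+02] [ 0.7  0.2 -5. ] 0.025603792742271973
18.6 [ 0.5256 -0.037   0.2252] [-1.800e+02  1.500e-01 -7.631e+01] [-4.100e+00  1.800e+00  6.600e+00  9.480e+01  1.000e-01 -1.078e+02] [-0.2  0.5 -6.3] 0.025769224188925226
18.65 [ 0.5256 -0.0371  0.2252] [-1.800e+02  1.500e-01 -7.631e+01] [-4.100e+00  1.800e+00  6.600e+00  9.480e+01  1.000e-01 -1.078e+02] [ 0.2  0.  -6.1] 0.025677556406288476
(600, 690, 3)
```

View pics/w11.png

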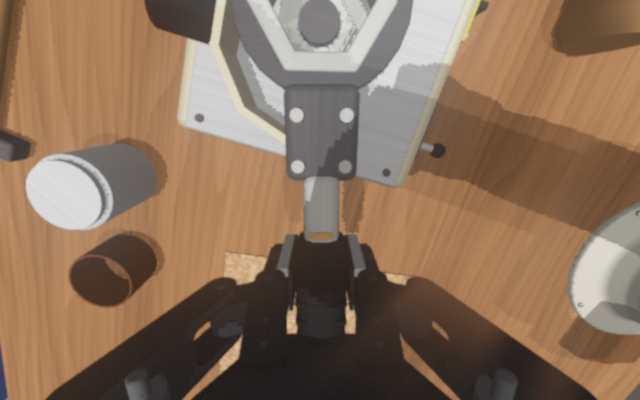

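View pics/c11.png

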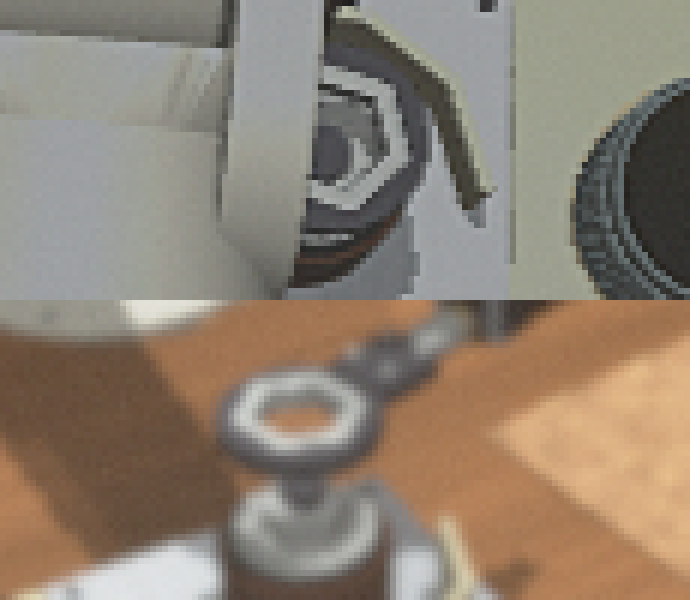

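```bash
python3 - <<'E'
from h import *
np.set_printoptions(precision=1,suppress=True)
im=cv2.imread('pics/w11.png'); T=np.load('pics/w11.npz')['T']
nut=np.array([.5540,-.1546]); tc=np.array([.5256,-.0370])
t=np.radians(-76.3); u=np.array([np.cos(t),np.sin(t)]); v=np.array([-u[1],u[0]])
ring=tc+.1204*u
print('ring',ring)
big=cv2.resize(im[0:110,220:420],None,fx=4,fy=4,interpolation=3)
def hexp(c,a,z,col,ang):
    for k in range(6):
        P=[]
        for s in (-30,30):
            th=ang+np.radians(60*k+s); P.append(proj('wrist',np.append(c+a/np.cos(np.pi/6)*np.array([np.cos(th),np.sin(th)]),z),T))
        p,q=[tuple(int(round((w-o)*4)) for w,o in zip(pp,(220,0))) for pp in P]
        cv2.line(big,p,q,col,1)
hexp(ring,.019,.241,(0,0,255),t); hexp(ring,.019,.227,(0,120,255),t)
hexp(nut,.018,.178,(0,255,0),np.radians(-16.3)); hexp(nut,.01625,.194,(255,255,0),np.radians(-16.3))
cv2.imwrite('pics/c12.png',big)
E
```

```text
ring [ 0.6 -0.2]
```

View pics/c12.png

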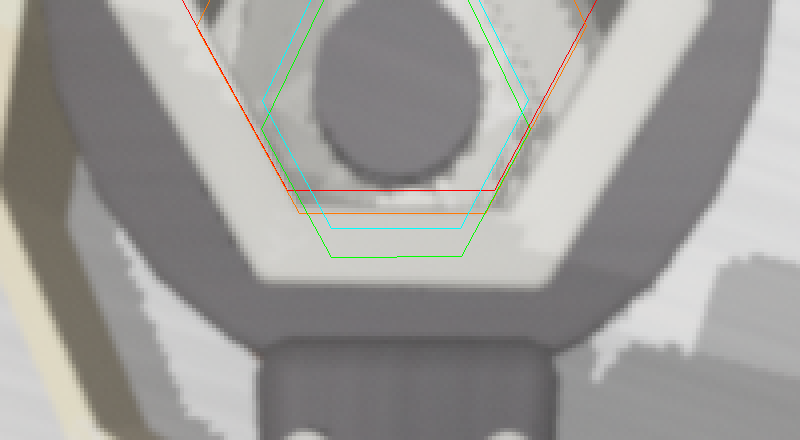

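```bash
python3 - <<'E'
from h import *
np.set_printoptions(precision=4,suppress=True)
ring=np.array([.5541,-.1540,.234])
for z in (.222,.228,.234): print('scene pred',z,proj('scene',[ring[0],ring[1],z]), 'top',proj('top',[ring[0],ring[1],z]))
print('washer scene',proj('scene',[.554,-.1546,.178]),'stud',proj('scene',[.554,-.1546,.203]))
s=cv2.imread('pics/s11.png'); cv2.imwrite('pics/c13.png',cv2.resize(s[165:240,240:340],None,fx=8,fy=8,interpolation=3))
# triangulate
T=np.load('pics/w11.npz')['T']
print('inner flat midpoint at heights', [onz('wrist',(220+395/4,209/4),z,T)for z in (.228,.234,.241)])
t=np.radians(-76.3); u=np.array([np.cos(t),np.sin(t)]); print('expected',ring[:2]-.019*u)
print('outer insert edge',[onz('wrist',(220+402/4,285/4),z,T)for z in (.234,.241)])
print('head neck', [np.linalg.norm(onz('wrist',(220+257/4,440/4),z,T)-onz('wrist',(220+557/4,440/4),z,T)) for z in (.234,.241)])
E
```

```text
scene pred 0.222 [284.7966 193.871 ] top [379.2537 183.0838]
scene pred 0.228 [284.7106 192.0666] top [379.6049 182.5569]
scene pred 0.234 [284.624  190.2488] top [379.9599 182.0243]
washer scene [285.2033 206.7628] stud [284.8564 199.5517]
inner flat midpoint at heights [array([ 0.5493, -0.1359,  0.228 ]), array([ 0.549 , -0.1349,  0.234 ]), array([ 0.5487, -0.1338,  0.241 ])]
expected [ 0.5496 -0.1355]
outer insert edge [array([ 0.5464, -0.1275,  0.234 ]), array([ 0.5462, -0.1268,  0.241 ])]
head neck [np.float64(0.035678133963518315), np.float64(0.033872685997381594)]
```

View pics/c13.png

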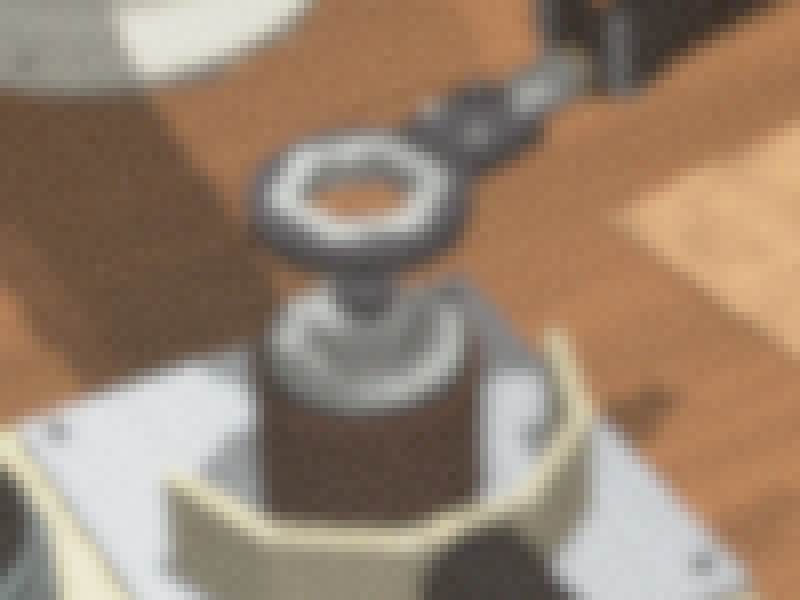

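Hole centre in the scene view is (284.8,189.4) against a predicted (284.6,190.2), and the wrist view shows the stud central in the opening. Lowering to just above the nut, then looking again.

Emit:
apply_moves --pt "0 -0.5 -8 0 0 0 1" --pt "0 0 -8 0 0 0 1" --pt "0 0 -7 0 0 0 1" --pt "0 0 -4 0 0 0 1" --pt "0 0 0 0 0 0 1" --pt "0 0 0 0 0 0 1"

```text
time: 19.45
ee_pos: [0.5257, -0.0379, 0.1984]
tcp_rot: [-180.0, 0.1, -76.3]
wrist_force: [0.5, -1.1, -6.4]
opening: 0.0257
```

```bash
python3 look.py w14 wrist; python3 look.py s14 scene; python3 - <<'E'
from h import *
im=cv2.imread('pics/w14.png')
cv2.imwrite('pics/c14.png',cv2.resize(im[0:100,240:400],None,fx=5,fy=5,interpolation=3))
s=cv2.imread('pics/s14.png'); cv2.imwrite('pics/c14s.png',cv2.resize(s[165:240,240:340],None,fx=8,fy=8,interpolation=3))
E
```

```text
19.45 [ 0.5257 -0.0379  0.1984] [-1.7997e+02  1.4000e-01 -7.6340e+01] [-4.200e+00  1.300e+00  3.100e+00  9.180e+01  1.000e-01 -1.079e+02] [ 0.5 -1.1 -6.4] 0.02570633806802447
19.5 [ 0.5257 -0.0379  0.1985] [-1.7997e+02  1.4000e-01 -7.6340e+01] [-4.200e+00  1.300e+00  3.100e+00  9.180e+01  1.000e-01 -1.079e+02] [-0.2  0.3 -6.5] 0.025489822831448277
```

View pics/c14.png

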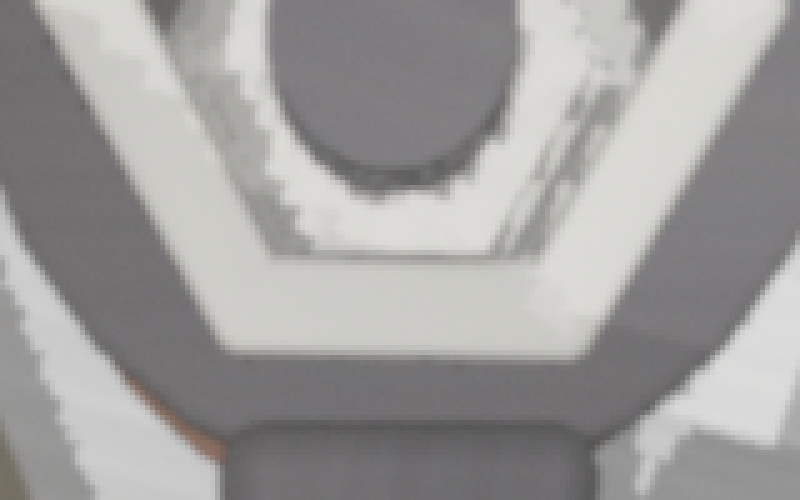

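View pics/c14s.png

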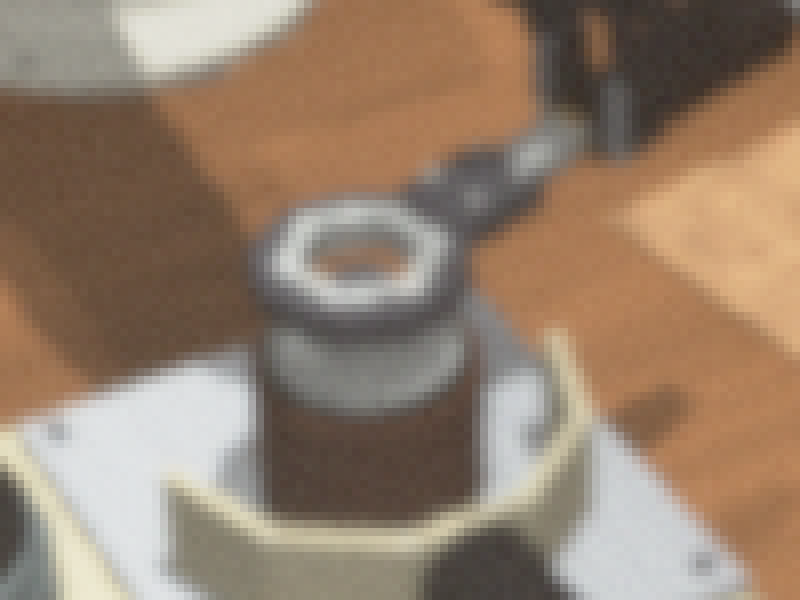

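```bash
python3 - <<'E'
from h import *
np.set_printoptions(precision=4,suppress=True)
T=np.load('pics/w14.npz')['T']
t=np.radians(-76.3); u=np.array([np.cos(t),np.sin(t)]); v=np.array([-u[1],u[0]])
st=onz('wrist',(319,35),.203,T)[:2]; st2=onz('wrist',(319,8),.203,T)[:2]
print('axis from stud edge',st+.011*u)
for z in (.2074,.2144): 
    f=onz('wrist',(321.6,51.2),z,T)[:2]; print('ring from flat',z,f+.019*u, 'diff along u,v (mm)',[1000*np.dot(f+.019*u-(st+.011*u),w) for w in (u,v)])
a=onz('wrist',(293.5,0),.203,T)[:2]
w=np.linalg.norm(onz('wrist',(293.6,5),.203,T)-onz('wrist',(344.4,5),.203,T)); print('stud width',w)
print('flat len',[np.linalg.norm(onz('wrist',(240+268/5,51.2),z,T)-onz('wrist',(240+545/5,51.2),z,T)) for z in (.2074,.2144)])
E
```

```text
axis from stud edge [ 0.5534 -0.1542]
ring from flat 0.2074 [ 0.5524 -0.1551] diff along u,v (mm) [np.float64(0.6342329351238772), np.float64(-1.1569132170801935)]
ring from flat 0.2144 [ 0.5521 -0.154 ] diff along u,v (mm) [np.float64(-0.5279815775247485), np.float64(-1.1345326538531793)]
stud width 0.022428711493645
flat len [np.float64(0.02479285054883899), np.float64(0.023537126114134672)]
```

The ring is about 1.15 mm to the −x side of the stud axis, while along the handle it is within 0.6 mm. Correcting, then descending gently with force checks.

Emit:
apply_moves --pt "1.1 0.3 0 0 0 0 1" --pt "0 0 -3 0 0 0 1" --pt "0 0 -2 0 0 0 1" --pt "0 0 -2 0 0 0 1" --pt "0 0 0 0 0 0 1"

```text
time: 20.18
ee_pos: [0.5266, -0.0377, 0.1909]
tcp_rot: [180.0, 0.1, -76.3]
wrist_force: [0.2, 0.5, -6.5]
opening: 0.0257
```

Emit:
apply_moves --pt "0 0 -1.5 0 0 0 1" --pt "0 0 -1.5 0 0 0 1" --pt "0 0 0 0 0 0 1"

```text
time: 20.55
ee_pos: [0.5266, -0.0376, 0.1881]
tcp_rot: [180.0, 0.1, -76.3]
wrist_force: [0.4, -0.3, -5.6]
opening: 0.0258
```

Emit:
apply_moves --pt "0 0 -1.5 0 0 0 1" --pt "0 0 -1 0 0 0 1" --pt "0 0 0 0 0 0 1"

```text
time: 20.92
ee_pos: [0.5266, -0.0376, 0.1856]
tcp_rot: [180.0, 0.1, -76.3]
wrist_force: [0.1, 1.2, -5.2]
opening: 0.0254
```

```bash
python3 look.py w15 wrist; python3 - <<'E'
from h import *
print(get_obs()['torque'])
im=cv2.imread('pics/w15.png')
cv2.imwrite('pics/c15.png',cv2.resize(im[0:100,240:400],None,fx=5,fy=5,interpolation=3))
E
```

```text
20.925 [ 0.5266 -0.0376  0.1856] [ 1.7999e+02  1.5000e-01 -7.6340e+01] [-4.200e+00  1.300e+00  1.700e+00  9.040e+01  1.000e-01 -1.078e+02] [ 0.1  1.2 -5.2] 0.025443289105611888
[-0.13454091 -0.04632718 -0.00991044]
```

View pics/c15.png

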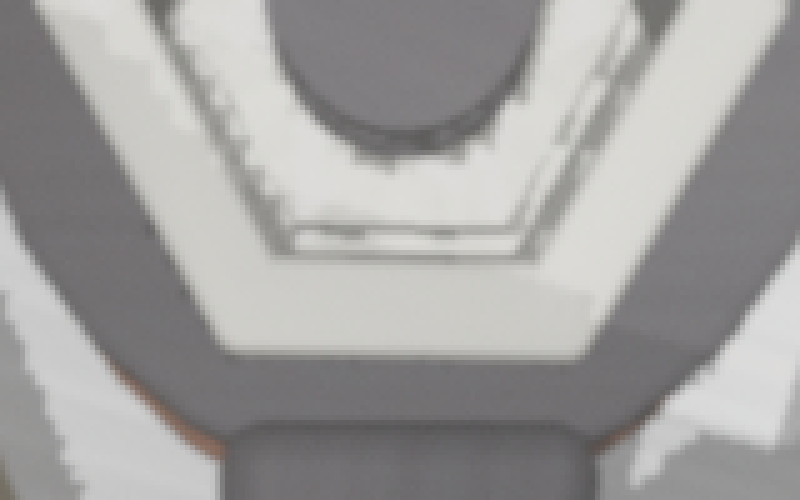

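The nut's top hex now sits parallel and centred inside the opening. Continuing down.

Emit:
apply_moves --pt "0 0 -2 0 0 0 1" --pt "0 0 -2 0 0 0 1" --pt "0 0 -1.5 0 0 0 1" --pt "0 0 -1 0 0 0 1" --pt "0 0 0 0 0 0 1"

```text
time: 21.6
ee_pos: [0.5266, -0.0376, 0.1791]
tcp_rot: [180.0, 0.1, -76.3]
wrist_force: [0.1, -0.3, -6.2]
opening: 0.0255
```

Emit:
apply_moves --pt "0 0 -0.7 0 0 0 1" --pt "0 0 -0.7 0 0 0 1" --pt "0 0 0 0 0 0 1"

```text
time: 21.98
ee_pos: [0.5266, -0.0376, 0.1777]
tcp_rot: [180.0, 0.1, -76.3]
wrist_force: [-0.0, 0.3, -7.4]
opening: 0.026
```

Emit:
apply_moves --pt "0 0 -0.7 0 0 0 1" --pt "0 0 -0.5 0 0 0 1" --pt "0 0 0 0 0 0 1"

```text
time: 22.35
ee_pos: [0.5267, -0.0376, 0.1765]
tcp_rot: [-180.0, 0.1, -76.3]
wrist_force: [-0.7, 0.3, -6.6]
opening: 0.0256
```

```bash
python3 -c "
from workcell import *;o=get_obs();print(o['torque'],o['wrist_force'],o['ee_pos'])"
```

```text
[-0.15541041 -0.02115403 -0.05147117] [-0.70031471  0.3148374  -6.55689602] [ 0.52666617 -0.03762852  0.17651393]
```

Emit:
apply_moves --pt "0 0 -0.6 0 0 0 1" --pt "0 0 0 0 0 0 1" --pt "0 0 0 0 0 0 1"

```text
time: 22.72
ee_pos: [0.5267, -0.0376, 0.176]
tcp_rot: [-180.0, 0.1, -76.3]
wrist_force: [-0.3, -0.2, -6.5]
opening: 0.0254
```

```bash
python3 -c "
from workcell import *;o=get_obs();print(o['torque'],o['wrist_force'],o['ee_pos'])"
```

```text
[-0.17390565 -0.01708397 -0.00967681] [-0.30654304 -0.185718   -6.48588927] [ 0.52668186 -0.0376427   0.17598061]
```

Emit:
apply_moves --pt "0 0 -0.6 0 0 0 1" --pt "0 0 0 0 0 0 1" --pt "0 0 0 0 0 0 1"

```text
time: 23.1
ee_pos: [0.5267, -0.0376, 0.1755]
tcp_rot: [-180.0, 0.1, -76.3]
wrist_force: [-1.1, 0.9, -4.8]
opening: 0.0256
```

```bash
python3 look.py w16 wrist; python3 look.py s16 scene; python3 - <<'E'
from h import *
o=get_obs();print(o['torque'],o['wrist_force'],o['ee_pos'])
im=cv2.imread('pics/w16.png')
s=cv2.imread('pics/s16.png'); cv2.imwrite('pics/c16s.png',cv2.resize(s[165:240,240:340],None,fx=8,fy=8,interpolation=3))
E
```

```text
23.1 [ 0.5267 -0.0376  0.1755] [-1.7998e+02  1.4000e-01 -7.6340e+01] [-4.200e+00  1.200e+00  5.000e-01  8.930e+01  1.000e-01 -1.078e+02] [-1.1  0.9 -4.8] 0.02558223737468528
23.15 [ 0.5267 -0.0376  0.1755] [-1.7999e+02  1.4000e-01 -7.6340e+01] [-4.200e+00  1.200e+00  5.000e-01  8.930e+01  1.000e-01 -1.078e+02] [-0.9  1.5 -5.4] 0.025948311313480934
[-0.17043215  0.01423984  0.02695242] [ 0.46350173  1.67184283 -4.72899488] [ 0.52670551 -0.03763231  0.1755044 ]
```

View pics/c16s.png

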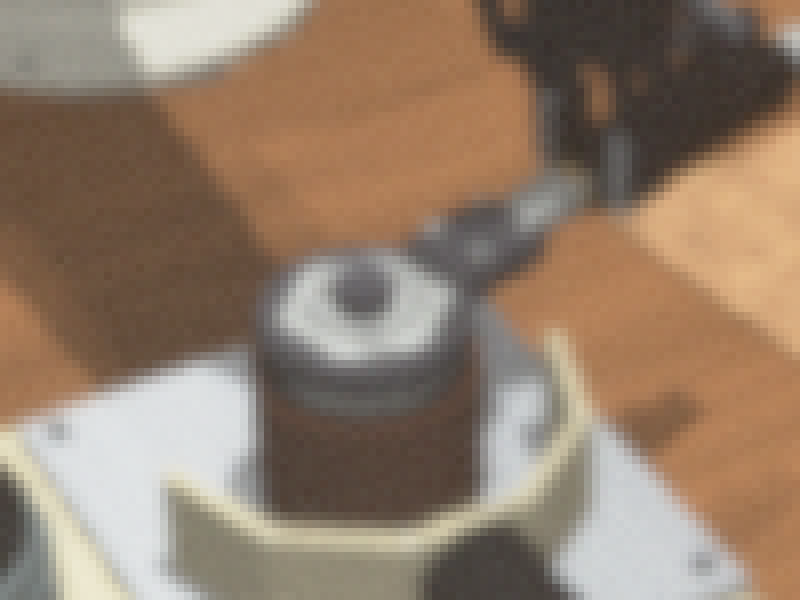

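View pics/w16.png

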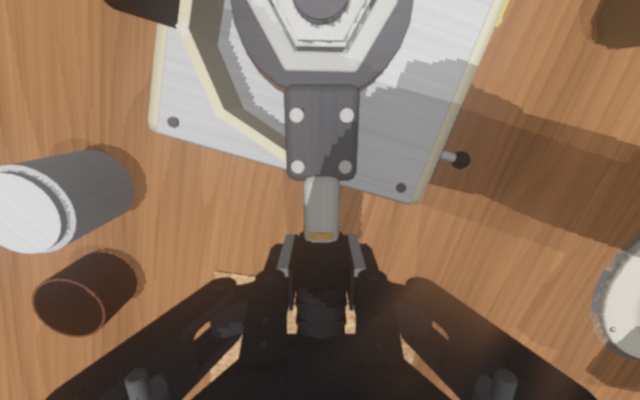

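Emit:
apply_moves --pt "0 0 -0.4 0 0 0 1" --pt "0 0 0 0 0 0 1" --pt "0 0 0 0 0 0 1"

```text
time: 23.58
ee_pos: [0.5267, -0.0376, 0.1751]
tcp_rot: [-180.0, 0.1, -76.3]
wrist_force: [-0.5, 0.7, -2.3]
opening: 0.026
```

```bash
python3 -c "
from workcell import *;o=get_obs();print(o['torque'],o['wrist_force'],o['ee_pos'])"
```

```text
[-0.1674011   0.03354138 -0.0518722 ] [-0.45764653  0.72824731 -2.26842474] [ 0.52672393 -0.03759679  0.17513415]
```

Seated: about 4 N of the wrench's weight now rests on the washer. I'll work out the arc steps for pulling clockwise about the nut axis.

```bash
cat > arc.py <<'E'
import sys
from h import *
C=np.array([.5547,-.1546])
o=get_obs(); r=o['ee_pos'][:2]-C
F=o['wrist_force'];M=r[0]*F[1]-r[1]*F[0]
a=np.degrees(np.arctan2(r[1],r[0]))
print('t',round(o['time'],2),'ang',round(a,2),'yaw',round(o['tcp_rot'][2],2),'rad',round(np.hypot(*r),4),'z',round(o['ee_pos'][2],4),'F',F.round(1),'tau',o['torque'].round(2),'rxF',round(M,2),'sum',round(M+o['torque'][2],2))
if len(sys.argv)>1:
    st=float(sys.argv[1]); R0=.1205
    a0=float(sys.argv[3]) if len(sys.argv)>3 else a
    for k in range(int(sys.argv[2])):
        b=a0-st
        d=R0*1000*np.array([np.cos(np.radians(b))-np.cos(np.radians(a0)),np.sin(np.radians(b))-np.sin(np.radians(a0))]); print(round(b,1),d.round(1)); a0=b
E
python3 arc.py 2 6
```

```text
t 23.57 ang 103.45 yaw -76.34 rad 0.1203 z 0.1751 F [-0.5  0.7 -2.3] tau [-0.17  0.03 -0.05] rxF 0.03 sum -0.02
101.4 [4.1 0.9]
99.4 [4.1 0.8]
97.4 [4.2 0.6]
95.4 [4.2 0.5]
93.4 [4.2 0.3]
91.4 [4.2 0.2]
```

Emit:
apply_moves --pt "4.1 0.9 0 0 0 -2 1" --pt "4.1 0.8 0 0 0 -2 1" --pt "4.2 0.6 0 0 0 -2 1" --pt "0 0 0 0 0 0 1"

```text
time: 24.08
ee_pos: [0.5396, -0.0358, 0.1749]
tcp_rot: [-180.0, 0.1, -82.4]
wrist_force: [2.0, -4.2, -1.8]
opening: 0.0257
```

```bash
python3 arc.py 2 6
```

```text
t 24.07 ang 97.25 yaw -82.4 rad 0.1198 z 0.1749 F [ 2.  -4.2 -1.8] tau [-1.34 -0.43  0.12] rxF -0.18 sum -0.06
95.3 [4.2 0.5]
93.3 [4.2 0.3]
91.3 [4.2 0.2]
89.3 [4.2 0. ]
87.3 [ 4.2 -0.1]
85.3 [ 4.2 -0.3]
```

Emit:
apply_moves --pt "4.2 0.6 0 0 0 -2 1" --pt "4.2 0.4 0 0 0 -2 1" --pt "0 0 0 0 0 0 1"

```text
time: 24.45
ee_pos: [0.547, -0.0351, 0.1748]
tcp_rot: [179.9, 0.1, -86.4]
wrist_force: [-2.6, -6.2, -0.4]
opening: 0.0258
```

```bash
python3 arc.py 2 6
```

```text
t 24.45 ang 93.7 yaw -86.37 rad 0.1198 z 0.1748 F [-2.6 -6.2 -0.4] tau [-1.93  0.38  0.9 ] rxF 0.36 sum 1.26
91.7 [4.2 0.2]
89.7 [4.2 0.1]
87.7 [ 4.2 -0.1]
85.7 [ 4.2 -0.2]
83.7 [ 4.2 -0.4]
81.7 [ 4.2 -0.5]
```

Emit:
apply_moves --pt "4.3 -0.3 0.2 0 0 -2 1" --pt "4.3 -0.1 0.2 0 0 -2 1" --pt "0 0 0 0 0 0 1"

```text
time: 24.82
ee_pos: [0.5552, -0.0349, 0.175]
tcp_rot: [179.9, 0.1, -90.3]
wrist_force: [-4.3, -3.7, -1.5]
opening: 0.0258
```

```bash
python3 arc.py 2 4
```

```text
t 24.82 ang 89.76 yaw -90.33 rad 0.1197 z 0.175 F [-4.3 -3.7 -1.5] tau [-1.25  0.82  0.9 ] rxF 0.51 sum 1.41
87.8 [ 4.2 -0.1]
85.8 [ 4.2 -0.2]
83.8 [ 4.2 -0.4]
81.8 [ 4.2 -0.5]
```

Emit:
apply_moves --pt "4.2 -0.2 0.1 0 0 -2 1" --pt "4.2 -0.3 0 0 0 -2 1" --pt "0 0 0 0 0 0 1"

```text
time: 25.2
ee_pos: [0.5635, -0.0351, 0.175]
tcp_rot: [179.8, 0.1, -94.3]
wrist_force: [-4.4, -2.8, -1.9]
opening: 0.026
```

```bash
python3 arc.py 2 4
```

```text
t 25.2 ang 85.81 yaw -94.3 rad 0.1198 z 0.175 F [-4.4 -2.8 -1.9] tau [-0.91  1.06  0.95] rxF 0.5 sum 1.45
83.8 [ 4.2 -0.4]
81.8 [ 4.2 -0.5]
79.8 [ 4.2 -0.7]
77.8 [ 4.1 -0.8]
```

Emit:
apply_moves --pt "4.2 -0.4 0 0 0 -2 1" --pt "4.2 -0.5 0 0 0 -2 1" --pt "4.2 -0.7 0 0 0 -2 1" --pt "4.1 -0.8 0 0 0 -2 1" --pt "0 0 0 0 0 0 1"

```text
time: 25.82
ee_pos: [0.5799, -0.0374, 0.1749]
tcp_rot: [179.8, 0.1, -102.3]
wrist_force: [-6.7, -1.5, -1.6]
opening: 0.0257
```

```bash
python3 arc.py 2 4
```

```text
t 25.82 ang 77.87 yaw -102.29 rad 0.1199 z 0.1749 F [-6.7 -1.5 -1.6] tau [-0.88  1.36  1.04] rxF 0.75 sum 1.79
75.9 [ 4.1 -1. ]
73.9 [ 4.1 -1.1]
71.9 [ 4.  -1.2]
69.9 [ 4.  -1.4]
```

Emit:
apply_moves --pt "4.1 -1.0 0 0 0 -2 1" --pt "4.1 -1.1 0 0 0 -2 1" --pt "0 0 0 0 0 0 1"

```text
time: 26.2
ee_pos: [0.588, -0.0394, 0.175]
tcp_rot: [179.8, 0.1, -106.3]
wrist_force: [-7.1, -1.1, -1.8]
opening: 0.026
```

```bash
python3 arc.py 2 4
```

```text
t 26.2 ang 73.89 yaw -106.29 rad 0.1199 z 0.175 F [-7.1 -1.1 -1.8] tau [-0.76  1.49  1.11] rxF 0.78 sum 1.89
71.9 [ 4.  -1.2]
69.9 [ 4.  -1.4]
67.9 [ 3.9 -1.5]
65.9 [ 3.9 -1.7]
```

Emit:
apply_moves --pt "4.0 -1.2 0 0 0 -2 1" --pt "4.0 -1.4 0 0 0 -2 1" --pt "0 0 0 0 0 0 1"

```text
time: 26.58
ee_pos: [0.5958, -0.0419, 0.1749]
tcp_rot: [179.8, 0.1, -110.3]
wrist_force: [-7.1, -0.7, -1.1]
opening: 0.0255
```

```bash
python3 arc.py 2 4
```

```text
t 26.57 ang 69.94 yaw -110.28 rad 0.1199 z 0.1749 F [-7.1 -0.7 -1.1] tau [-0.67  1.66  1.1 ] rxF 0.78 sum 1.88
67.9 [ 3.9 -1.5]
65.9 [ 3.9 -1.6]
63.9 [ 3.8 -1.8]
61.9 [ 3.7 -1.9]
```

Emit:
apply_moves --pt "3.9 -1.5 0 0 0 -2 1" --pt "3.9 -1.6 0 0 0 -2 1" --pt "0 0 0 0 0 0 1"

```text
time: 26.95
ee_pos: [0.6035, -0.045, 0.1748]
tcp_rot: [179.8, 0.1, -114.3]
wrist_force: [-9.1, -0.5, -1.1]
opening: 0.0255
```

```bash
cat > ins.py <<'E'
import sys
from h import *
im=camera('wrist')[:,:,::-1]; n=sys.argv[1]; cv2.imwrite(f'pics/{n}.png',im)
cv2.imwrite(f'pics/c{n}.png',cv2.resize(im[0:110,220:420],None,fx=4,fy=4,interpolation=3))
E
python3 arc.py 2 4; python3 ins.py i1
```

```text
t 26.95 ang 65.99 yaw -114.27 rad 0.12 z 0.1748 F [-9.1 -0.5 -1.1] tau [-0.59  1.76  1.16] rxF 0.97 sum 2.13
64.0 [ 3.8 -1.8]
62.0 [ 3.7 -1.9]
60.0 [ 3.7 -2. ]
58.0 [ 3.6 -2.2]
```

View pics/ci1.png

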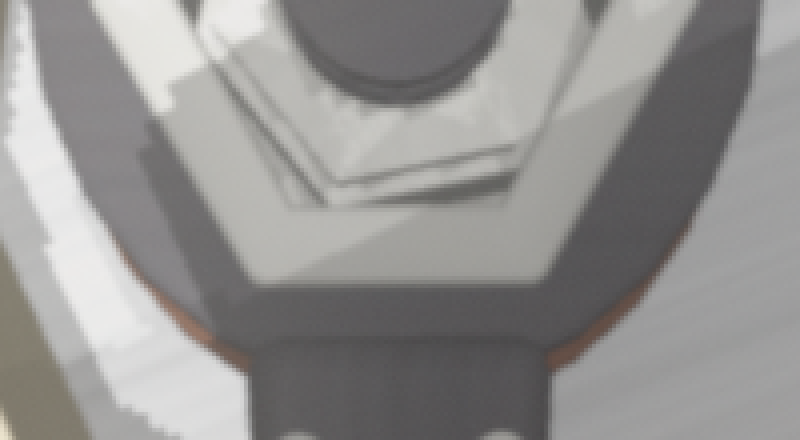

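The insert is still straight (its near flat level from (290,205) to (505,205)) with the nut taken up against the play. Torque is about 2.1 N m, so the trip is close. Smaller steps now.

Emit:
apply_moves --pt "3.8 -1.8 0 0 0 -2 1" --pt "3.7 -1.9 0 0 0 -2 1" --pt "0 0 0 0 0 0 1"

```text
time: 27.38
ee_pos: [0.611, -0.0486, 0.1748]
tcp_rot: [179.8, 0.1, -118.3]
wrist_force: [-9.3, 0.3, -0.8]
opening: 0.0258
```

```bash
python3 arc.py 2 4
```

```text
t 27.38 ang 62.03 yaw -118.27 rad 0.12 z 0.1748 F [-9.3  0.3 -0.8] tau [-0.48  1.91  1.31] rxF 1.0 sum 2.32
60.0 [ 3.7 -2. ]
58.0 [ 3.6 -2.2]
56.0 [ 3.5 -2.3]
54.0 [ 3.4 -2.4]
```

Emit:
apply_moves --pt "3.7 -2.0 0.1 0 0 -2 1" --pt "0 0 0 0 0 0 1"

```text
time: 27.62
ee_pos: [0.6147, -0.0507, 0.1749]
tcp_rot: [179.8, 0.1, -120.3]
wrist_force: [-8.1, -0.2, -1.7]
opening: 0.0259
```

```bash
python3 arc.py 2 4; python3 ins.py i2
```

```text
t 27.62 ang 59.98 yaw -120.28 rad 0.12 z 0.1749 F [-8.1 -0.2 -1.7] tau [-0.5  1.8  1.2] rxF 0.83 sum 2.03
58.0 [ 3.6 -2.2]
56.0 [ 3.5 -2.3]
54.0 [ 3.4 -2.4]
52.0 [ 3.4 -2.5]
```

View pics/ci2.png

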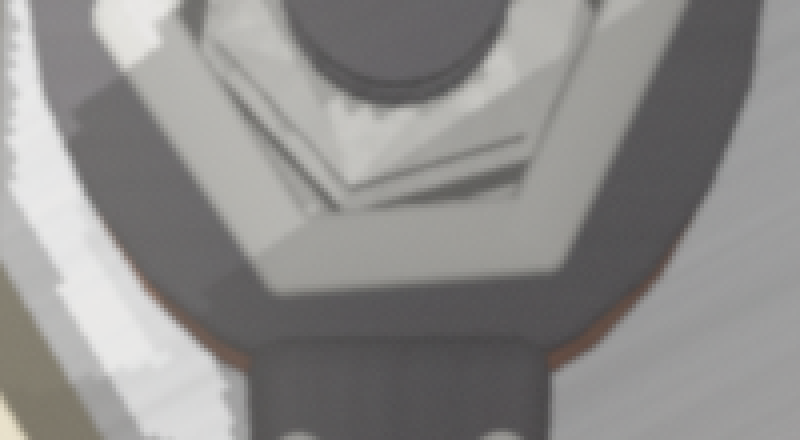

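Breaking away: the insert's flat has tilted about 5° and the torque is falling (2.32 → 2.03). A bit more.

Emit:
apply_moves --pt "3.6 -2.2 0 0 0 -2 1" --pt "3.5 -2.3 0 0 0 -2 1" --pt "0 0 0 0 0 0 1"

```text
time: 28.05
ee_pos: [0.6221, -0.0553, 0.1749]
tcp_rot: [179.8, 0.1, -124.3]
wrist_force: [-6.7, -1.0, -2.1]
opening: 0.0259
```

```bash
python3 arc.py 2 4; python3 ins.py i3
```

```text
t 28.05 ang 55.86 yaw -124.3 rad 0.12 z 0.1749 F [-6.7 -1.  -2.1] tau [-0.54  1.6   0.99] rxF 0.6 sum 1.59
53.9 [ 3.4 -2.4]
51.9 [ 3.4 -2.5]
49.9 [ 3.3 -2.7]
47.9 [ 3.2 -2.8]
```

View pics/ci3.png

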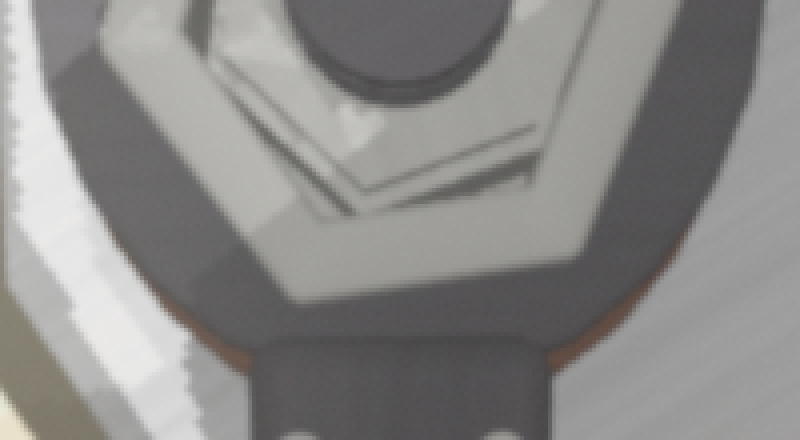

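```bash
python3 - <<'E'
from h import *
T=wT(get_obs())
def ang(p,q):
    a,b=[onz('wrist',(220+x/4,y/4),.192,T)[:2] for x,y in (p,q)]
    d=b-a; return np.degrees(np.arctan2(d[1],d[0]))
A=ang((302,302),(585,257));B=ang((275,293),(560,268));C=ang((256,284),(548,285))
print(A-C,B-C,'rad',np.radians(A-C))
E
```

```text
8.498295567954955 4.7874765335076575 rad 0.14832323846845547
```

Breakaway is measured at about 0.148 rad, right at the threshold. One more 2° step makes it clear, well short of the 0.30 stop.

Emit:
apply_moves --pt "3.4 -2.4 0 0 0 -2 1" --pt "0 0 0 0 0 0 1"

```text
time: 28.35
ee_pos: [0.6256, -0.0577, 0.1749]
tcp_rot: [179.8, 0.1, -126.3]
wrist_force: [-6.2, -0.7, -2.1]
opening: 0.0258
```

```bash
python3 arc.py 2 4; python3 ins.py i4
```

```text
t 28.35 ang 53.81 yaw -126.3 rad 0.1201 z 0.1749 F [-6.2 -0.7 -2.1] tau [-0.58  1.45  0.91] rxF 0.55 sum 1.46
51.8 [ 3.4 -2.5]
49.8 [ 3.3 -2.7]
47.8 [ 3.2 -2.8]
45.8 [ 3.1 -2.9]
```

View pics/ci4.png

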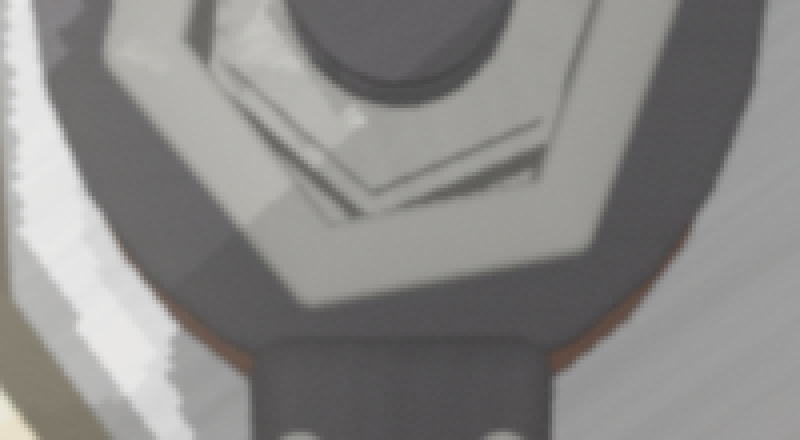

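The trip is clear (edge slope gives roughly 0.19 rad, and torque is down to 1.46). Backing off about 16.5° to let the joint spring back and centre the ring in its play.

Emit:
apply_moves --pt "-3.5 2.5 0 0 0 2.06 1" --pt "-3.6 2.4 0 0 0 2.06 1" --pt "-3.7 2.2 0 0 0 2.06 1" --pt "-3.8 2.1 0 0 0 2.06 1" --pt "-3.9 2.0 0 0 0 2.06 1" --pt "-3.9 1.8 0 0 0 2.06 1" --pt "-4.0 1.7 0 0 0 2.06 1" --pt "-4.0 1.5 0 0 0 2.06 1" --pt "0 0 0 0 0 0 1" --pt "0 0 0 0 0 0 1"

```text
time: 29.65
ee_pos: [0.5964, -0.0419, 0.1755]
tcp_rot: [180.0, 0.1, -109.9]
wrist_force: [-2.4, -4.1, -5.4]
opening: 0.0257
```

```bash
python3 arc.py; python3 ins.py i5
```

```text
t 29.65 ang 69.7 yaw -109.89 rad 0.1201 z 0.1755 F [-2.4 -4.1 -5.4] tau [-1.13  0.73 -0.06] rxF 0.1 sum 0.04
```

View pics/ci5.png

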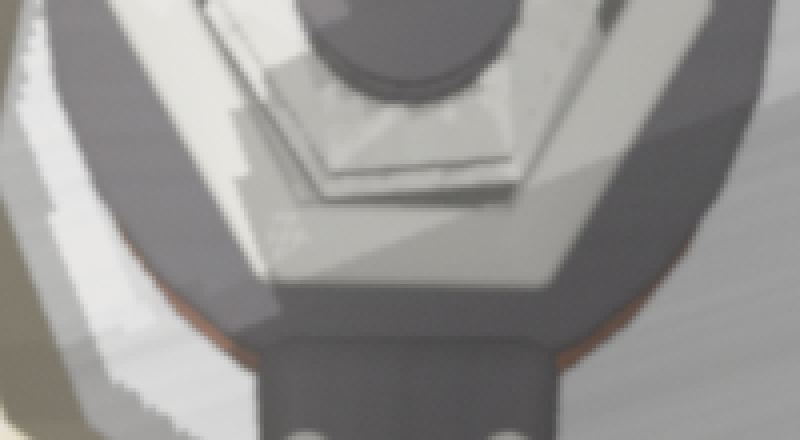

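Emit:
apply_moves --pt "-2.6 0.5 0 0 0 1.25 1" --pt "-2.6 0.4 0 0 0 1.25 1" --pt "0 0 0 0 0 0 1"

```text
time: 30.08
ee_pos: [0.5914, -0.0405, 0.1757]
tcp_rot: [-180.0, 0.2, -107.3]
wrist_force: [0.5, 0.4, -5.2]
opening: 0.026
```

```bash
python3 arc.py
```

```text
t 30.07 ang 72.16 yaw -107.3 rad 0.1199 z 0.1757 F [ 0.5  0.4 -5.2] tau [-0.1  -0.05 -0.  ] rxF -0.04 sum -0.04
```

Unloaded: forces are about zero apart from the wrench's weight. Lifting straight up gently.

Emit:
apply_moves --pt "0 0 3 0 0 0 1" --pt "0 0 4 0 0 0 1" --pt "0 0 4 0 0 0 1" --pt "0 0 0 0 0 0 1"

```text
time: 30.58
ee_pos: [0.5915, -0.0409, 0.1871]
tcp_rot: [-180.0, 0.2, -107.4]
wrist_force: [-0.0, 0.5, -6.2]
opening: 0.0256
```

```bash
python3 arc.py
```

```text
t 30.57 ang 72.08 yaw -107.36 rad 0.1195 z 0.1871 F [-0.   0.5 -6.2] tau [-0.12  0.1   0.  ] rxF 0.02 sum 0.02
```

Emit:
apply_moves --pt "0 0 10 0 0 0 1" --pt "0 0 20 0 0 0 1" --pt "0 0 20 0 0 0 1" --pt "-5 15 0 0 0 2 1" --pt "-9 30 0 0 0 3 1" --pt "-9 30 0 0 0 3 1" --pt "-9 30 0 0 0 3 1" --pt "-9 30 0 0 0 3 1" --pt "-10 30 0 0 0 3 1" --pt "-10 30 0 0 0 3 1" --pt "-10 30 0 0 0 3 1" --pt "-10 30 0 0 0 3 1" --pt "-10 30 -20 0 0 3 1" --pt "-8 30 -30 0 0 1.6 1" --pt "-1 5 -35 0 0 0 1" --pt "0 0 -35 0 0 0 1" --pt "0 0 -35 0 0 0 1" --pt "0 0 -25 0 0 0 1" --pt "0 0 0 0 0 0 1" --pt "0 0 0 0 0 0 1"

```text
time: 33.08
ee_pos: [0.4913, 0.2795, 0.0576]
tcp_rot: [-179.9, 0.2, -76.7]
wrist_force: [0.2, 0.4, -6.2]
opening: 0.0261
```

```bash
python3 look.py w20 wrist; python3 look.py s20 scene
```

```text
33.075 [0.4913 0.2795 0.0576] [-1.7994e+02  1.7000e-01 -7.6720e+01] [ 29.6   7.   -6.4  76.5   0.1 -73.7] [ 0.2  0.4 -6.2] 0.026131509264263122
33.125 [0.4917 0.2796 0.0581] [-179.89    0.18  -76.73] [ 29.6   7.   -6.4  76.5   0.1 -73.7] [-0.3  0.5 -6.3] 0.02556132109964049
```

View pics/w20.png

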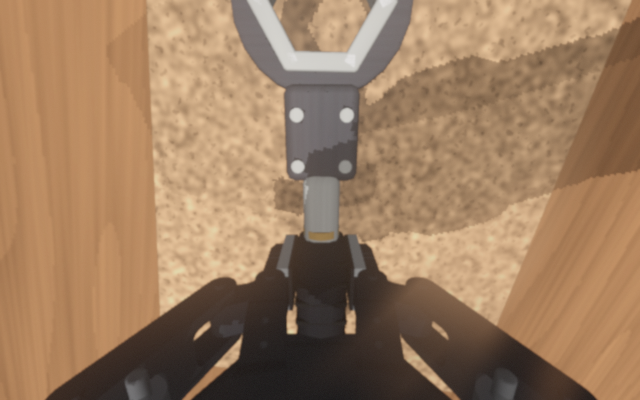

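View pics/s20.png

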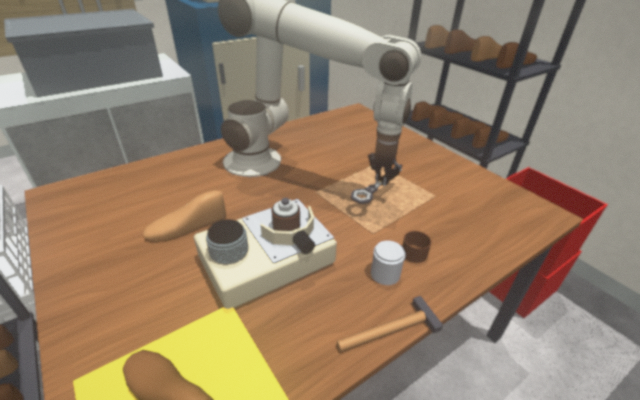

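The wrench is held level over its original place on the mat (ring at about (321,15), same as before lifting), and the other objects haven't moved. Lowering.

Emit:
apply_moves --pt "0 0 -15 0 0 0 1" --pt "0 0 -15 0 0 0 1" --pt "0 0 -12 0 0 0 1" --pt "0 0 -8 0 0 0 1" --pt "0 0 -3 0 0 0 1" --pt "0 0 0 0 0 0 1"

```text
time: 33.92
ee_pos: [0.4913, 0.2791, 0.0036]
tcp_rot: [-180.0, 0.1, -76.8]
wrist_force: [-0.2, 0.7, -6.7]
opening: 0.0255
```

Emit:
apply_moves --pt "0 0 -1.5 0 0 0 1" --pt "0 0 0 0 0 0 1"

```text
time: 34.17
ee_pos: [0.4915, 0.2792, 0.0024]
tcp_rot: [-180.0, 0.2, -76.8]
wrist_force: [1.0, 0.5, -5.8]
opening: 0.0258
```

Emit:
apply_moves --pt "0 0 -0.8 0 0 0 1" --pt "0 0 0 0 0 0 1"

```text
time: 34.42
ee_pos: [0.4915, 0.2792, 0.0021]
tcp_rot: [-179.9, 0.2, -76.8]
wrist_force: [-3.1, -1.9, 3.4]
opening: 0.0258
```

Emit:
apply_moves --pt "0 0 -0.6 0 0 0 1" --pt "0 0 0 0 0 0 1"

```text
time: 34.67
ee_pos: [0.4916, 0.2792, 0.0022]
tcp_rot: [-179.9, 0.2, -76.8]
wrist_force: [-4.9, -2.9, 10.0]
opening: 0.0253
```

It is resting on the mat. Easing off, opening and retreating straight up.

Emit:
apply_moves --pt "0 0 0.8 0 0 0 1" --pt "0 0 0 0 0 0 0.6" --pt "0 0 0 0 0 0 0.55" --pt "0 0 0 0 0 0 0.5" --pt "0 0 0 0 0 0 0.5" --pt "0 0 10 0 0 0 0.5" --pt "0 0 30 0 0 0 0.5" --pt "0 0 40 0 0 0 0.5" --pt "7 -30 40 0 0 0 0.5" --pt "8 -30 40 0 0 0 0.5" --pt "8 -30 10 0 0 0 0.5" --pt "0 0 0 0 0 0 0.5" --pt "0 0 0 0 0 0 0.5"

```text
time: 36.3
ee_pos: [0.5141, 0.1893, 0.1715]
tcp_rot: [180.0, 0.2, -76.8]
wrist_force: [0.6, 0.8, -0.5]
opening: 0.0427
```

```bash
python3 look.py w22 wrist; python3 look.py s22 scene; python3 look.py t22 top
```

```text
36.3 [0.5141 0.1893 0.1715] [ 1.800e+02  1.600e-01 -7.678e+01] [ 20.1   3.9   2.8  88.9   0.2 -83.1] [ 0.6  0.8 -0.5] 0.04266859031458814
36.35 [0.5139 0.1895 0.1711] [ 1.7997e+02  1.5000e-01 -7.6740e+01] [ 20.2   3.9   2.8  88.9   0.2 -83.1] [-0.3  0.4 -1.4] 0.04293217846035981
36.4 [0.5138 0.1896 0.171 ] [ 1.7995e+02  1.5000e-01 -7.6720e+01] [ 20.2   3.9   2.8  88.9   0.2 -83.1] [ 0.3 -1.1 -0.8] 0.04251946979682374
```

View pics/w22.png

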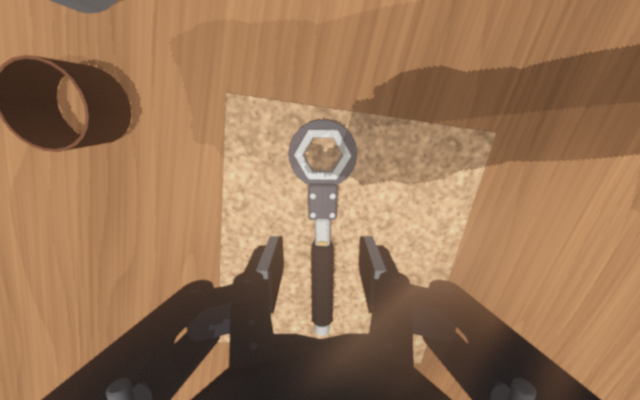

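View pics/s22.png

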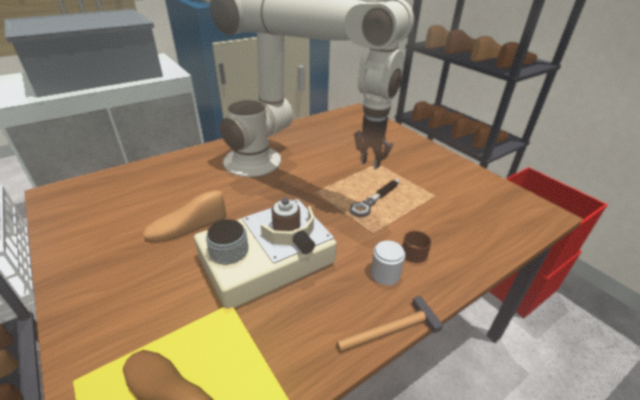

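View pics/t22.png

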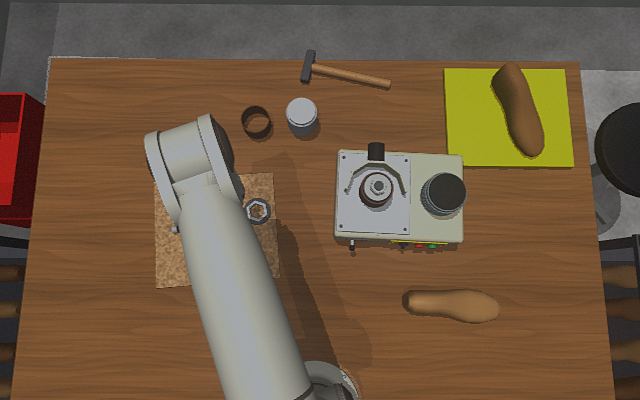

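The wrench lies flat on the mat at its first place (ring (322,153) in the wrist view), the tin, sleeve and last are unmoved in the top view, and the gripper is clear. Handing in.

```bash
python3 -c "
from workcell import *;print(job_done())"
```

```text
the job is handed in; nothing more can be done
None
```

The nut is tightened until the click wrench tripped. The wrench is back flat on the mat, and I handed the job in at about 36 s of the 72 s allowed.

**Tightening:**
- I set the ring down over the nut until roughly 4 N of the wrench's weight rested on the washer. It reached about 6 N during the pull.
- I then pulled the handle about 50° clockwise. The measured torque rose to about 2.3 N m, then fell to about 1.5 N m.
- The wrist picture showed the insert turned clearly: 0.148 rad at one step, then about 0.19 rad (estimated from the picture) one 2° step later. I stopped there, short of the 0.30 rad end stop.
- I backed off until the torque was about zero. The joint had sprung straight by then, and the ring lifted off freely with no sideways load.

**Last checks:** In the final pictures the wrench lies where it started, and the tin, sleeve and shoe last have not moved. The gripper was clear of everything. I did not take a close-up of the nut after lifting off. That it stayed tight rests on the near-zero force and torque readings just before and during the lift.

**Checks that failed or disagreed:**
- **First turn of the wrist:** on the way to the first nut view the last joint reached its range limit and the tool tilted about 5°. I turned it the other way round and went on.
- **First grasp:** the fingers closed just above the handle. The given `tip_reach` of 17 mm did not match the pictures, which put the fingertips about 9 mm behind the TCP when half open. I went lower with force checks and the second grasp held.
- **Ring alignment:** the ring was about 1.2 mm to one side of the nut just before engaging. I corrected it from the wrist view, and the nut then sat centred in the opening.
- **Setting down:** the wrench was pressed onto the mat with about 16 N for a moment before I eased off and released it.

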